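# Load two tacking jigs with their flanges and pipe collars

### The job

Load both tacking jigs on the fixture plate so that they are ready to weld: in each, lay the bored flange that fits it flat on its seat, over the copper plug and between the four pins, then stand the rusty pipe collar of the same size on that flange, over the plug. Leave the unbored blank, the small bright sleeve and the grey tube offcut where they lie.

Things in the scene. Friction and masses are not known exactly. Their poses are not given: they have to be found in the camera images.
- jig_small: Small jig, fixed, BLUE base 124x92x10 mm on a perforated plate (top at z 0.046). Seat 40 mm wide, its top 30 mm above the origin. Copper plug 32 mm across, straight to 44 mm, tapering to 14 mm across at 60 mm above the origin. Four pins 8 mm across, pointed, 47 mm up, at x +-33, y +-35 mm. Origin: centre of the base's underside; x along the flange's length, y across, z up.
- jig_large: Large jig, fixed, GREEN base 124x92x10 mm. Seat 50 mm wide, its top 30 mm above the origin. Copper plug 42 mm across, straight to 44 mm, tapering to 20 mm across at 60 mm above the origin. Four pins as on the small jig, at x +-40, y +-40 mm. Origin: centre of the base's underside; x along the flange's length, y across, z up.
- flange_small: Loose steel flange, 92 mm long (x), 56 mm wide (y), 8 mm thick, round corners, a 40 mm bore in the middle and a bolt hole near each end; fits the blue jig with 3 to 4 mm play each way, either way round. 0.21 kg. Origin: centre of its underside, z up.
- flange_large: Loose steel flange like the small one but 106 mm long (x), 66 mm wide (y), with a 50 mm bore, 8 mm thick; fits the green jig, either way round. 0.28 kg. Origin: centre of its underside, z up.
- collar_small: Loose rusty brown pipe ring standing on end, 48 mm outside diameter, 30 mm high, bore 39 mm; belongs on the small flange. 0.14 kg. Origin: centre of its underside, z up.
- collar_large: Loose rusty brown pipe ring standing on end, 60 mm outside diameter, 22 mm high, bore 50 mm; belongs on the large flange. 0.14 kg. Origin: centre of its underside, z up.
- blank: Loose steel blank of the large flange's size (106x66x8 mm) with two bolt holes but NO bore in the middle; to be left alone. Origin: centre of its underside.
- sleeve: Loose small bright sleeve, 36 mm outside diameter, 26 mm high; to be left alone. Origin: centre of its underside.
- tube_offcut: Loose grey square tube offcut lying flat, 30x90x30 mm (long along its y); to be left alone. Origin: centre of its underside. 0.21 kg.

How it is judged:
At the end, for the whole second after the job is handed in: In each jig its own flange lies flat on the seat (within 2.5 mm of height, 8 mm of centre, 0.15 rad of the jig's line) and its own collar stands on that flange over the plug (3 mm, 8 mm), upright; all four at rest and released (horizontal distance between each of flange_small, collar_small and jig_small below 0.008 m and z of flange_small in the frame of jig_small between 0.027 and 0.0325 m and angle between the x axis of flange_small and the x axis of jig_small, either way round below 0.15 rad and angle between each of flange_small, collar_small, flange_large, collar_large's own z axis and vertical below 0.06 rad and z of collar_small in the frame of jig_small between 0.035 and 0.041 m and horizontal distance between each of flange_large, collar_large and jig_large below 0.008 m and z of flange_large in the frame of jig_large between 0.027 and 0.0325 m and angle between the x axis of flange_large and the x axis of jig_large, either way round below 0.15 rad and z of collar_large in the frame of jig_large between 0.035 and 0.041 m and linear speed of each of flange_small, flange_large, collar_small, collar_large below 0.02 m/s); the robot touches nothing.
It fails at once if the unbored blank was moved by more than 20 mm (distance of blank from where it was at the start of the episode above 0.02 m).
It fails at once if the small bright sleeve was moved by more than 20 mm (distance of sleeve from where it was at the start of the episode above 0.02 m).
It fails at once if the tube offcut was moved by more than 20 mm (distance of tube_offcut from where it was at the start of the episode above 0.02 m).
It also fails if it takes over 106 s, if anything falls off the work surface, if the arm or the gripper's body presses on something with over 40 N, if the wrist force passes 120 N, or if a joint passes its speed limit or range.

### The arm

A 7-joint arm with a two-finger parallel gripper is mounted at the origin on the work surface; the furniture and walls round the work are solid. World frame = base frame: x ahead of the robot, y to its left, z up, the work surface at z = 0. Lengths are in m, angles in rad, forces in N, time in s.
With the tool pointing down it reaches from about 0.425 to 0.925 m from the base axis. Payload 6.8 kg.
Tool frame: the origin (TCP) lies at the very end of the fingers, on their centre line; the grasp point (between the pads) lies 19 mm behind it; z points along the fingers, x is the direction in which the jaws open and shut, and the axes are right-handed (so a half turn about z gives the same grasp; the last joint's range is limited). The gripper opens to 85 mm and grips with 20 to 120 N. Pads are 22 mm wide; open, the fingers measure 114 mm over their backs; the gripper's body (76 mm by 85 mm) begins 54 mm behind the grasp point. The pads swing forward as they close: fully open they stand 13 mm farther back than shut.
Start: joints at [1.178, 0.477, 0.022, 1.555, -0.011, 1.109, -0.083], TCP at [0.19, -0.648, 0.195] pointing down, gripper open.
Joint ranges: [-2.96, 2.96], [-0.34, 2.1], [-1.41, 1.46], [0.24, 2.44], [-1.37, 4.51], [0.17, 1.92], [-2.96, 2.96]. Speed limits (rad/s): [2.39, 2.39, 3.14, 3.14, 3.14, 3.14, 3.14].

### API

Orientations are given as a unit quaternion [w, x, y, z].
In Python, from station import get_obs, read_camera, calibration, hand_in, recognise, outline_of, place_of gives the robot as it stands.
- The arm moves only by the tool move_arm, never from a script. Its argument "steps" is a list of rows, each an object with "fingers": the finger opening in mm, from 0 to 85.4; "translation": the shift along the world's x, y, z in mm, a list of three; "turn": the turn about the world's z in rad. In form: [{"fingers": fingers, "translation": [dx, dy, dz], "turn": turn}, ...]. A call has 1 to 10 rows; each row shifts and turns the commanded pose from where the row before left it; what a row does not reach is not made up. A row lasts 1/8 s, in which the tool goes at most 62.5 mm and 10.7 degrees, less where a joint would pass 70% of its speed; a pose out of reach is approached as far as the arm can. A call with a gripper value outside its range is refused whole. The fingers move at their own pace and stop on an object; "newtons" is the grip in N (left out, the last holds). Time passes only in rows, so rows that do not move let the fingers close. It gives the time, the measured TCP pose, the force and the opening at its end, in the units of the state.
- get_obs(): the state, without advancing time (a new reading comes with each control period).
- read_camera(name): name is "side" or "top"; returns the picture (400x640x3 uint8, blue, green, red); there is no depth.
- calibration(name): a dict with "camera_matrix" (3x3 intrinsics, pixels), "rvec" (rotation vector, rad) and "tvec" (3), from world to camera coordinates, as OpenCV has them. Camera axes: x right, y down, z forward; pixel columns grow to the right and rows downward; lengths in m; the calibration is good to about 2 mm. A picture is of the moment at which its call begins. calibration takes no time and is no camera call.
- hand_in(): hands the job in, once; it reports no verdict.
Trained networks look in the newest picture that a camera, given by its name, has taken for a name from the list of things; names that differ only in an ending like _2 or _b are one class to them, and where a whole thing is asked for, a point or a joint stands for the part that bears it (a point fixed in the world has none). Each returns a list of dicts, best first, with "conf" (0 to 1); they miss things now and then, are a little off and sometimes report something else, mostly with a low value. They report only what shows in the picture. A call takes as long as a camera call.
- recognise(camera, name): "xy" ([column, row] in pixels, amid what is visible of it).
- outline_of(camera, name): "mask" (400x640 bool, what is visible of it) and "xy" ([column, row] in pixels, amid what is visible of it).
- place_of(camera, name): "xy" ([column, row] in pixels: a listed point, or the origin of a listed thing).
The state is a dict: "t": time; "q": joint angles; "joint_vel": joint speeds; "joint_torque": joint torques, N m; "eef_pos": TCP position; "tool_rot": TCP orientation; "contact_force": force on the tool from outside, world axes, zero at the start; "torque": the same for the moment, N m; "gripper_width": opening from 0.0 (shut) to 1.0 (fully open).
Only numpy, scipy, OpenCV 4.12 (cv2) and the standard library are available. Lean on these libraries where they do the work, as an engineer would, in place of code of your own. Each camera call takes 0.05 s, during which the arm holds its last target.

## Working session

There is one attempt and no reset: what is moved stays moved. The work goes in short steps, Python scripts to look and compute and a tool call to move; the robot and the scene stay as the last step left them, time stands still between calls to the robot, and variables do not carry over. Pictures are saved under pics/ and viewed, and the job is handed in when it is done.

Besides the shell and the picture viewer there is one more tool, called after "Request:" as name(argument=value, ...), one argument or row to a line, values as JSON. move_arm: Moves the arm, as the interface text tells. Its arguments: {"type":"object","properties":{"steps":{"type":"array"},"newtons":{"type":"number"}},"required":["steps"]}

```bash
mkdir -p pics; ls; python3 - <<'E'
from station import *
import cv2,numpy as np
for c in ("side","top"):
    cv2.imwrite(f"pics/{c}0.png",read_camera(c)); k=calibration(c)
    R=cv2.Rodrigues(np.array(k["rvec"]))[0]; print(c,k["camera_matrix"],(-R.T@np.array(k["tvec"]).reshape(3)).round(3))
    for n in "jig_small jig_large flange_small flange_large collar_small collar_large blank sleeve tube_offcut".split():
        print(n,[(round(d["conf"],2),np.round(d["xy"]).tolist()) for d in place_of(c,n)][:3])
print(get_obs())
E
```

```text
pics
side [[408.94322396   0.         322.81915509]
 [  0.         408.94322396 198.61938367]
 [  0.           0.           1.        ]] [ 0.427 -0.936  0.696]
jig_small [(0.94, [339.0, 189.0])]
jig_large [(0.89, [337.0, 237.0])]
flange_small [(0.6, [352.0, 162.0])]
flange_large [(0.8, [344.0, 147.0]), (0.15, [349.0, 324.0])]
collar_small [(0.72, [304.0, 160.0])]
collar_large [(0.83, [288.0, 283.0])]
blank [(0.61, [351.0, 324.0])]
sleeve [(0.45, [338.0, 206.0])]
tube_offcut [(0.68, [354.0, 287.0])]
top [[438.72024267   0.         316.3986636 ]
 [  0.         438.72024267 193.22415808]
 [  0.           0.           1.        ]] [ 0.159 -0.048  1.467]
jig_small [(0.9, [283.0, 189.0])]
jig_large [(0.82, [351.0, 191.0])]
flange_small [(0.64, [231.0, 180.0])]
flange_large [(0.65, [196.0, 184.0])]
collar_small [(0.67, [225.0, 225.0])]
collar_large [(0.68, [407.0, 227.0]), (0.36, [353.0, 192.0])]
blank [(0.95, [440.0, 186.0])]
sleeve [(0.52, [317.0, 188.0])]
tube_offcut [(0.85, [407.0, 182.0])]
{'t': 1.0, 'q': array([ 1.17789535,  0.47698478,  0.02241026,  1.55537721, -0.01151551,
        1.10929886, -0.08312847]), 'joint_vel': array([ 0.0001965 , -0.00096066,  0.00104311, -0.00109817, -0.00021219,
        0.00139351,  0.0004092 ]), 'joint_torque': array([-2.27360774e-04, -5.96328342e+01,  1.60622209e+00, -2.81543952e+01,
        1.23956491e-02,  1.30496028e-03, -8.16014307e-06]), 'eef_pos': array([ 0.1896682 , -0.64783797,  0.19542796]), 'tool_rot': array([ 6.26036636e-06,  8.00282360e-01, -5.99623335e-01,  3.17982416e-05]), 'contact_force': array([0.62136783, 0.08495033, 0.23523483]), 'torque': array([ 0.03081534, -0.01443542,  0.03446483]), 'gripper_width': 0.9983170045312008}
```

View pics/side0.png

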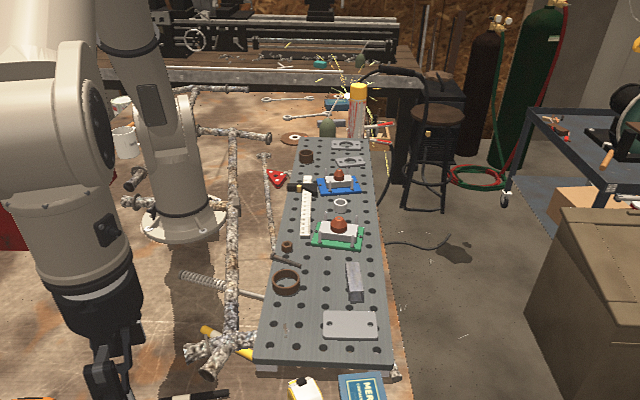

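View pics/top0.png

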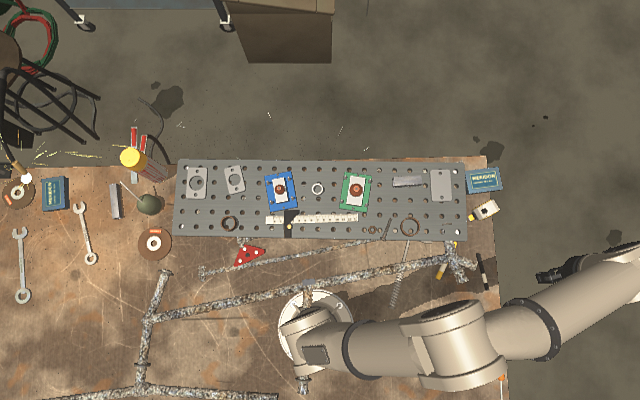

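```bash
cat > h.py <<'E'
from station import *
import cv2,numpy as np
def cal(c):
    k=calibration(c); R=cv2.Rodrigues(np.array(k["rvec"],float))[0]; return np.array(k["camera_matrix"]),R,np.array(k["tvec"],float).reshape(3)
def ray(c,xy,z):
    K,R,t=cal(c); o=-R.T@t; d=R.T@np.linalg.inv(K)@np.r_[xy,1.]; return o+d*(z-o[2])/d[2]
def proj(c,P):
    K,R,t=cal(c); p=(np.atleast_2d(P)@R.T+t)@K.T; return p[:,:2]/p[:,2:]
def tri(pts): # {cam:xy}
    A=[];b=[]
    for c,xy in pts.items():
        K,R,t=cal(c);o=-R.T@t;d=R.T@np.linalg.inv(K)@np.r_[xy,1.];d/=np.linalg.norm(d);M=np.eye(3)-np.outer(d,d);A.append(M);b.append(M@o)
    return np.linalg.solve(sum(A),sum(b))
E
python3 - <<'E'
from h import *
S=cv2.imread("pics/side0.png");T=cv2.imread("pics/top0.png")
cv2.imwrite("pics/t1.png",cv2.resize(T[150:245,170:330],None,fx=5,fy=5,interpolation=cv2.INTER_CUBIC))
cv2.imwrite("pics/t2.png",cv2.resize(T[150:245,325:485],None,fx=5,fy=5,interpolation=cv2.INTER_CUBIC))
cv2.imwrite("pics/s1.png",cv2.resize(S[125:260,260:400],None,fx=4.4,fy=4.4,interpolation=cv2.INTER_CUBIC))
cv2.imwrite("pics/s2.png",cv2.resize(S[230:375,250:400],None,fx=4,fy=4,interpolation=cv2.INTER_CUBIC))
z=dict(jig_small=.046,jig_large=.046)
P={}
for n in "jig_small jig_large flange_small flange_large collar_small collar_large blank sleeve tube_offcut".split():
    pts={}
    for c in("top","side"):
        r=place_of(c,n)
        if r: pts[c]=r[0]["xy"]
    print(n,{c:ray(c,x,.046).round(4).tolist() for c,x in pts.items()},tri(pts).round(4) if len(pts)==2 else None)
E
```

```text
jig_small {'top': [0.4451, 0.1194, 0.046], 'side': [0.4383, 0.1118, 0.046]} [0.442  0.1193 0.0424]
jig_large {'top': [0.4414, -0.1063, 0.046], 'side': [0.4362, -0.1208, 0.046]} [ 0.4398 -0.1071  0.0361]
flange_small {'top': [0.4734, 0.2943, 0.046], 'side': [0.4802, 0.2848, 0.046]} [0.4779 0.2964 0.039 ]
flange_large {'top': [0.456, 0.41, 0.046], 'side': [0.4559, 0.398, 0.046]} [0.4568 0.412  0.0393]
collar_small {'top': [0.3211, 0.3034, 0.046], 'side': [0.3201, 0.286, 0.046]} [0.3203 0.3054 0.0361]
collar_large {'top': [0.3255, -0.2878, 0.046], 'side': [0.3319, -0.2894, 0.046]} [ 0.3287 -0.2876  0.0433]
blank {'top': [0.4617, -0.3984, 0.046], 'side': [0.4675, -0.394, 0.046]} [ 0.4642 -0.3974  0.049 ]
sleeve {'top': [0.4498, 0.0054, 0.046], 'side': [0.4365, 0.02, 0.046]} [0.4417 0.0041 0.0584]
tube_offcut {'top': [0.4749, -0.2906, 0.046], 'side': [0.4766, -0.2922, 0.046]} [ 0.476  -0.2908  0.0443]
```

View pics/t1.png

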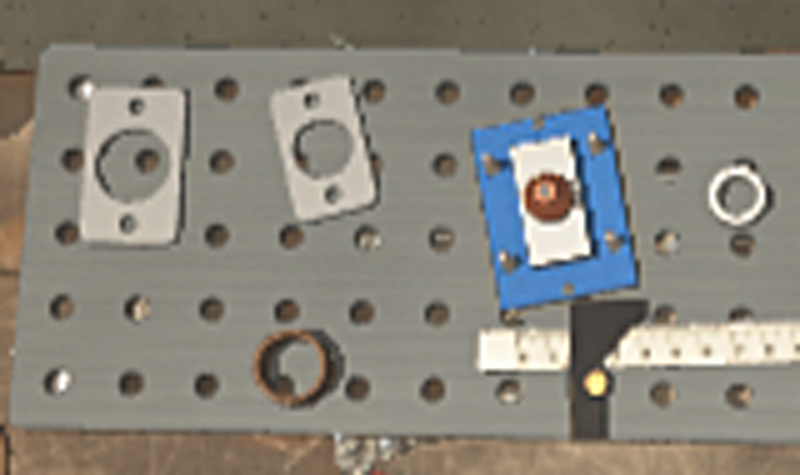

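View pics/t2.png

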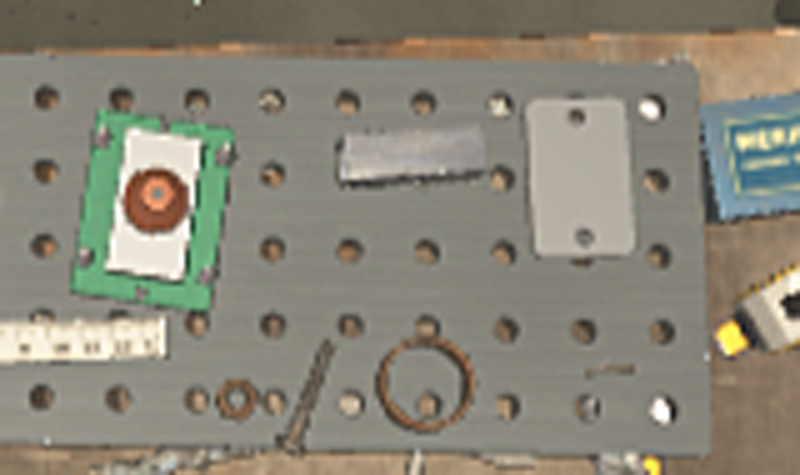

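View pics/s1.png

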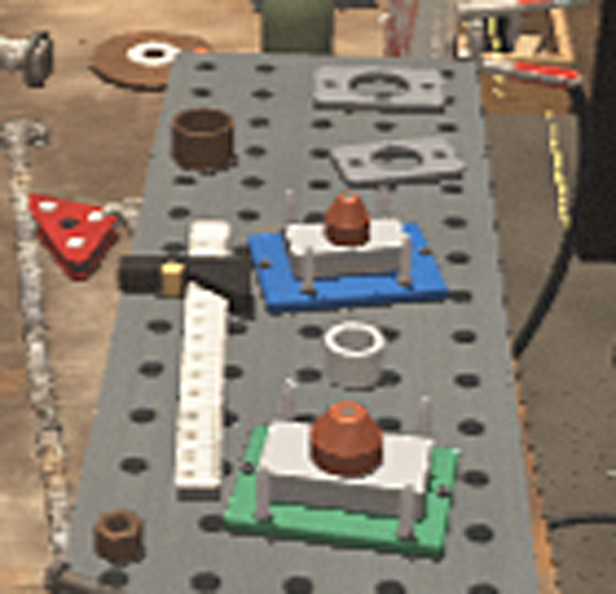

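View pics/s2.png

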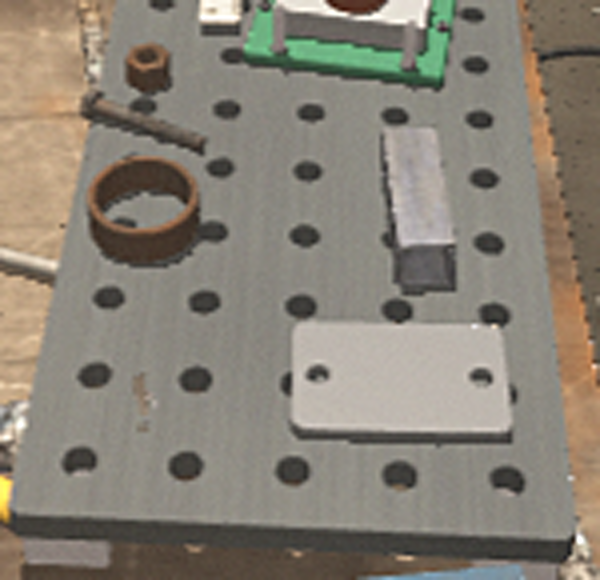

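```bash
cat >> h.py <<'E'
from scipy.optimize import minimize
def rr(L,W,r=8):
    pts=[]
    for sx,sy,a0 in((1,1,0),(-1,1,90),(-1,-1,180),(1,-1,270)):
        for a in (0,30,60,90):
            t=np.radians(a0+a); pts.append((sx*(L/2-r)+r*np.cos(t),sy*(W/2-r)+r*np.sin(t)))
    return np.array(pts)/1e3
def circ(d): 
    t=np.linspace(0,2*np.pi,40,endpoint=False); return np.c_[np.cos(t),np.sin(t)]*d/2e3
def prism(p,h): return np.r_[np.c_[p,0*p[:,0]],np.c_[p,0*p[:,0]+h]]
M=dict(flange_small=prism(rr(92,56),.008),flange_large=prism(rr(106,66),.008),blank=prism(rr(106,66),.008),
 collar_small=prism(circ(48),.030),collar_large=prism(circ(60),.022),sleeve=prism(circ(36),.026),tube_offcut=prism(rr(30,90,.1),.030),
 base=prism(rr(124,92,.5),.010))
SS=4
def fill(mask):
    m=mask.astype(np.uint8); cs,_=cv2.findContours(m,cv2.RETR_EXTERNAL,cv2.CHAIN_APPROX_NONE); c=max(cs,key=cv2.contourArea)
    o=np.zeros_like(m); cv2.drawContours(o,[c],-1,1,-1); return o
def world(mod,p,z): 
    c,s=np.cos(p[2]),np.sin(p[2]); return np.c_[mod[:,:2]@np.array([[c,s],[-s,c]])+p[:2],mod[:,2]+z]
def fit(masks,mod,p0,z,yaw=True):
    big={};off={}
    for c,m in masks.items():
        ys,xs=np.where(m); x0,y0=xs.min()-8,ys.min()-8; sub=m[y0:ys.max()+9,x0:xs.max()+9].astype(np.float32)
        big[c]=sub; off[c]=(x0,y0)
    def cost(p):
        e=0
        for c,sub in big.items():
            uv=proj(c,world(mod,p,z))-off[c]; h=cv2.convexHull(uv.astype(np.float32))[:,0]
            im=np.zeros((sub.shape[0]*SS,sub.shape[1]*SS),np.uint8)
            cv2.fillPoly(im,[np.round(((h+.5)*SS-.5)*16).astype(np.int32)],255,shift=4)
            a=cv2.resize(im,(sub.shape[1],sub.shape[0]),interpolation=cv2.INTER_AREA)/255.
            e+=np.abs(a-sub).sum()/sub.sum()
        return e
    best=None
    for dy in ((-.3,-.15,0,.15,.3) if yaw else (0,)):
        q0=np.array([p0[0],p0[1],p0[2]+dy])
        sx=np.array([q0,q0+[.008,0,0],q0+[0,.008,0],q0+[0,0,.15 if yaw else 0.001]])
        r=minimize(cost,q0,method="Nelder-Mead",options=dict(initial_simplex=sx,xatol=1e-5,fatol=1e-5,maxiter=400))
        if best is None or r.fun<best.fun: best=r
    return best.x,best.fun
def color_base(c,n,img):
    hsv=cv2.cvtColor(img,cv2.COLOR_BGR2HSV)
    return hsv
E
python3 - <<'E'
from h import *
import pickle
for c in("side","top"): read_camera(c)
G=dict(flange_small=(.475,.295,.2),flange_large=(.456,.411,0),collar_small=(.32,.304,0),collar_large=(.328,-.288,0),blank=(.463,-.397,0),sleeve=(.445,.005,0),tube_offcut=(.476,-.29,1.5))
for n,g in G.items():
    ms={}
    for c in("top","side"):
        r=outline_of(c,n)
        for d in r[:2]: print("   ",c,n,round(d["conf"],2),int(d["mask"].sum()),np.round(d["xy"]))
        r=[d for d in r if np.linalg.norm(np.array(d["xy"])-proj(c,[[g[0],g[1],.05]])[0])<15]
        if r: ms[c]=fill(r[0]["mask"])
    yw=n[:3] in("fla","bla","tub")
    for k in (["top"],["side"],["top","side"]):
        if all(c in ms for c in k):
            p,f=fit({c:ms[c] for c in k},M[n],g,.046,yw); print(n,k,p.round(4),round(f,3))
E
```

```text
top flange_small 0.66 337 [230. 175.]
    side flange_small 0.66 243 [348. 166.]
flange_small ['top'] [0.4734 0.2829 0.2727] 0.086
flange_small ['side'] [0.4725 0.2803 0.2608] 0.066
flange_small ['top', 'side'] [0.4724 0.2816 0.288 ] 0.169
    top flange_large 0.55 481 [197. 190.]
    side flange_large 0.67 210 [348. 146.]
flange_large ['top'] [0.4574 0.4086 0.0056] 0.036
flange_large ['side'] [ 0.463   0.4061 -0.057 ] 0.444
flange_large ['top', 'side'] [ 0.4597  0.4084 -0.0016] 0.534
    side collar_small 0.58 168 [306. 156.]
    side collar_small 0.53 182 [340. 203.]
collar_small ['side'] [0.324 0.286 0.001] 0.147
    top collar_large 0.48 119 [402. 230.]
    top collar_large 0.2 352 [228. 174.]
    side collar_large 0.58 452 [283. 290.]
collar_large ['top'] [ 0.3253 -0.293   0.0012] 1.681
collar_large ['side'] [ 0.3256 -0.2958  0.0007] 0.058
collar_large ['top', 'side'] [ 0.3253 -0.2938  0.0004] 1.778
    top blank 0.65 690 [441. 188.]
    side blank 0.91 1546 [352. 325.]
    side blank 0.62 187 [304. 157.]
blank ['top'] [ 0.4645 -0.3963  0.0033] 0.054
blank ['side'] [ 0.4643 -0.3977  0.0046] 0.058
blank ['top', 'side'] [ 0.4646 -0.397   0.0064] 0.115
    side sleeve 0.62 161 [338. 205.]
sleeve ['side'] [0.4424 0.0028 0.0006] 0.118
    top tube_offcut 0.66 631 [443. 186.]
    top tube_offcut 0.63 268 [407. 180.]
    side tube_offcut 0.8 605 [354. 284.]
tube_offcut ['top'] [ 0.5085 -0.2875  1.5533] 0.92
tube_offcut ['side'] [ 0.5049 -0.3104  1.6259] 0.78
tube_offcut ['top', 'side'] [ 0.4741 -0.2869  0.0767] 0.281
```

```bash
python3 - <<'E'
from h import *
T=cv2.imread("pics/top0.png");S=cv2.imread("pics/side0.png")
J={}
for n,h0,h1,g in(("jig_small",98,118,(.445,.119,0.2)),("jig_large",50,85,(.441,-.106,-.15))):
    ms={}
    for c,I in(("top",T),("side",S)):
        hsv=cv2.cvtColor(I,cv2.COLOR_BGR2HSV); m=cv2.inRange(hsv,(h0,90,40),(h1,255,255))
        w=np.zeros_like(m); u,v=proj(c,[[g[0],g[1],.05]])[0].astype(int); w[v-35:v+35,u-40:u+40]=1; m=(m>0)&(w>0)
        cs,_=cv2.findContours(m.astype(np.uint8),cv2.RETR_EXTERNAL,cv2.CHAIN_APPROX_NONE)
        k=cv2.convexHull(np.vstack(cs) if c=="top" else max(cs,key=cv2.contourArea)); o=np.zeros_like(m,dtype=np.uint8); cv2.fillPoly(o,[k],1); ms[c]=o
    for k in (["top"],["side"],["top","side"]):
        p,f=fit({c:ms[c] for c in k},M["base"],g,.046); print(n,k,p.round(4),round(f,3)); J[n,k[0] if len(k)==1 else "b"]=p
F=dict(flange_small=(.4729,.2816,.27),flange_large=(.458,.408,.0),collar_small=(.322,.298,0),collar_large=(.3256,-.2945,0),blank=(.4646,-.397,.005))
k=5
for c,I,boxes in(("top",T,((150,245,170,330),(150,245,325,485))),("side",S,((125,260,270,390),(230,350,260,390)))):
    B=cv2.resize(I,None,fx=k,fy=k,interpolation=cv2.INTER_CUBIC)
    def draw(mod,p,z,col):
        h=cv2.convexHull(proj(c,world(mod,p,z)).astype(np.float32))[:,0]; cv2.polylines(B,[np.round((h+.5)*k-.5).astype(int)],True,col,1)
    for n,p in F.items(): draw(M[n],p,.046,(0,0,255))
    for n in("jig_small","jig_large"):
        p=J[n,"b"]; draw(M["base"],p,.046,(0,0,255))
        d=32 if n=="jig_small" else 42; draw(prism(circ(d),.014),p,.076,(0,255,255))
        X,Y=(33,35) if d==32 else (40,40)
        for sx in(-1,1):
            for sy in(-1,1): u=proj(c,world(np.array([[sx*X/1e3,sy*Y/1e3,.047]]),p,.046))[0]; cv2.circle(B,tuple(np.round((u+.5)*k-.5).astype(int).tolist()),3,(0,0,255),-1)
    for i,(a,b,d,e) in enumerate(boxes): cv2.imwrite(f"pics/o_{c}{i}.png",B[a*k:b*k,d*k:e*k][:600])
E
```

```text
jig_small ['top'] [0.4359 0.1265 0.2185] 0.032Traceback (most recent call last):
  File "<stdin>", line 12, in <module>
  File "h.py", line 51, in fit
    r=minimize(cost,q0,method="Nelder-Mead",options=dict(initial_simplex=sx,xatol=1e-5,fatol=1e-5,maxiter=400))
    res = _minimize_neldermead(fun, x0, args, callback, bounds=bounds,
                               **options)
    fxr = func(xr)
    fx = function(np.copy(x), *(wrapper_args + args))
  File "h.py", line 41, in cost
    uv=proj(c,world(mod,p,z))-off[c]; h=cv2.convexHull(uv.astype(np.float32))[:,0]
       ~~~~^^^^^^^^^^^^^^^^^^
  File "h.py", line 8, in proj
    K,R,t=cal(c); p=(np.atleast_2d(P)@R.T+t)@K.T; return p[:,:2]/p[:,2:]
          ~~~^^^
  File "h.py", line 4, in cal
    k=calibration(c); R=cv2.Rodrigues(np.array(k["rvec"],float))[0]; return np.array(k["camera_matrix"]),R,np.array(k["tvec"],float).reshape(3)
ValueError: time passes only in moves, steps and waits
```

```bash
python3 - <<'E'
s=open('h.py').read()
s=s.replace('def cal(c):\n    k=calibration(c);','import functools\n@functools.lru_cache(None)\ndef cal(c):\n    k=calibration(c);')
open('h.py','w').write(s)
E
cat > ov.py <<'E'
from h import *
def jigs(T,S):
    J={}
    for n,h0,h1,g in(("jig_small",98,118,(.438,.124,0.2)),("jig_large",50,85,(.438,-.106,-.15))):
        ms={}
        for c,I in(("top",T),("side",S)):
            hsv=cv2.cvtColor(I,cv2.COLOR_BGR2HSV); m=cv2.inRange(hsv,(h0,90,40),(h1,255,255))
            w=np.zeros_like(m); u,v=proj(c,[[g[0],g[1],.05]])[0].astype(int); w[v-35:v+35,u-40:u+40]=1; m=((m>0)&(w>0)).astype(np.uint8)
            k=cv2.convexHull(cv2.findNonZero(m)); o=np.zeros_like(m); cv2.fillPoly(o,[k],1); ms[c]=o
        for k in (["top"],["side"],["top","side"]):
            p,f=fit({c:ms[c] for c in k},M["base"],g,.046); print(n,k,p.round(4),round(f,3)); J[n,k[0] if len(k)==1 else "b"]=p
    return J
def overlay(T,S,J,F,tag,k=5):
  for c,I,boxes in(("top",T,((150,245,170,330),(150,245,325,485))),("side",S,((125,245,270,390),(230,350,260,390)))):
    B=cv2.resize(I,None,fx=k,fy=k,interpolation=cv2.INTER_CUBIC)
    def draw(mod,p,z,col):
        h=cv2.convexHull(proj(c,world(mod,p,z)).astype(np.float32))[:,0]; cv2.polylines(B,[np.round((h+.5)*k-.5).astype(int)],True,col,1)
    for n,p in F.items(): draw(M[n],p,p[3] if len(p)>3 else .046,(0,0,255))
    for n,p in J.items():
        draw(M["base"],p,.046,(0,0,255))
        d=32 if n=="jig_small" else 42; draw(prism(circ(d),.014),p,.076,(0,255,255))
        X,Y=(33,35) if d==32 else (40,40)
        for sx in(-1,1):
            for sy in(-1,1): u=proj(c,world(np.array([[sx*X/1e3,sy*Y/1e3,.047]]),p,.046))[0]; cv2.circle(B,tuple(np.round((u+.5)*k-.5).astype(int).tolist()),3,(0,0,255),-1)
    for i,(a,b,d,e) in enumerate(boxes): cv2.imwrite(f"pics/{tag}_{c}{i}.png",B[a*k:b*k,d*k:e*k][:600])
E
python3 - <<'E'
from ov import *
T=cv2.imread("pics/top0.png");S=cv2.imread("pics/side0.png")
J=jigs(T,S)
F=dict(flange_small=(.4729,.2816,.27),flange_large=(.458,.408,.0),collar_small=(.322,.298,0),collar_large=(.3256,-.2945,0),blank=(.4646,-.397,.005))
overlay(T,S,{n:J[n,"top"] for n in("jig_small","jig_large")},F,"o")
E
```

```text
jig_small ['top'] [0.436  0.1265 0.2201] 0.032
jig_small ['side'] [0.4361 0.1237 0.2319] 0.058
jig_small ['top', 'side'] [0.4355 0.1259 0.2205] 0.104
jig_large ['top'] [ 0.439  -0.1192 -0.1398] 0.042
jig_large ['side'] [ 0.4387 -0.121  -0.1463] 0.086
jig_large ['top', 'side'] [ 0.4391 -0.1196 -0.1441] 0.132
```

View pics/o_top0.png

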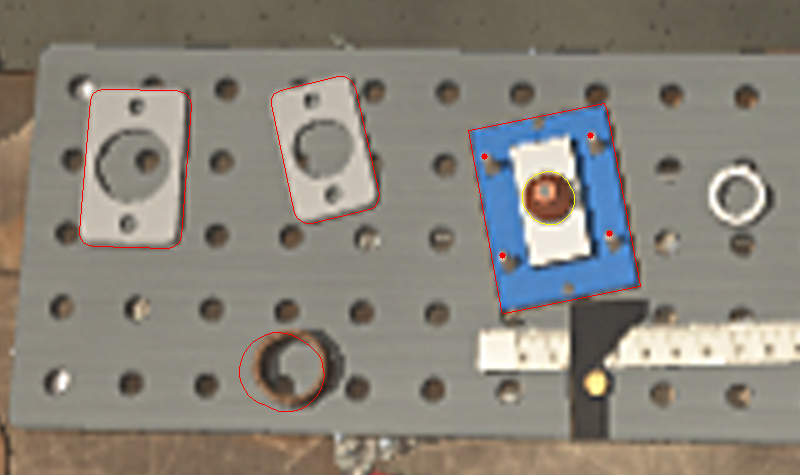

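View pics/o_top1.png

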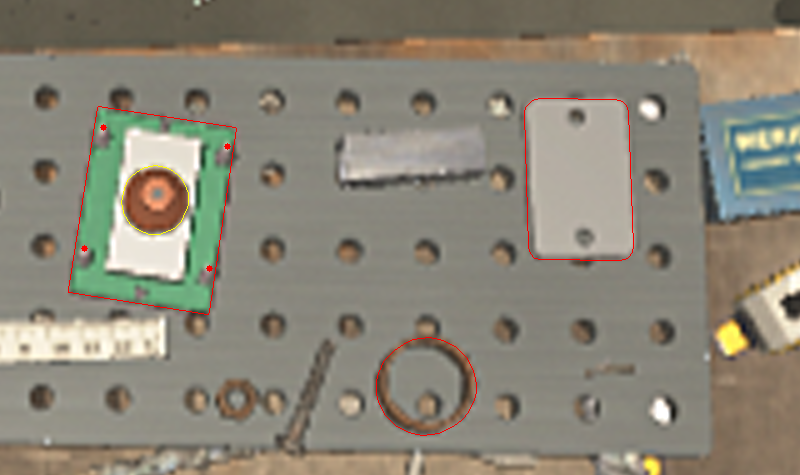

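View pics/o_side0.png

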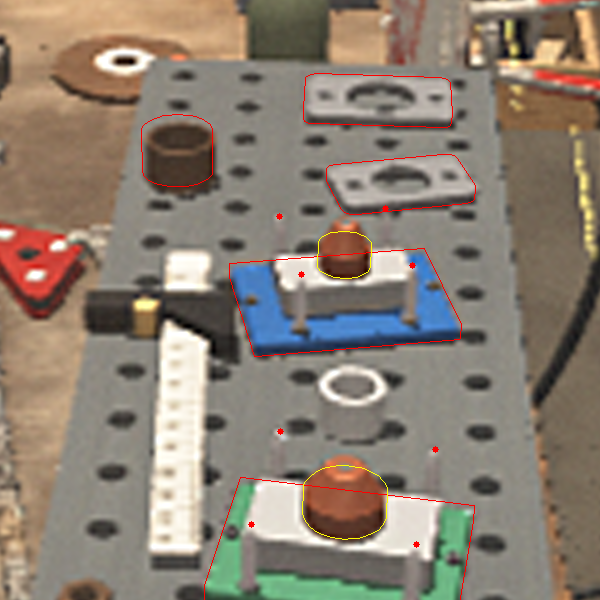

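View pics/o_side1.png

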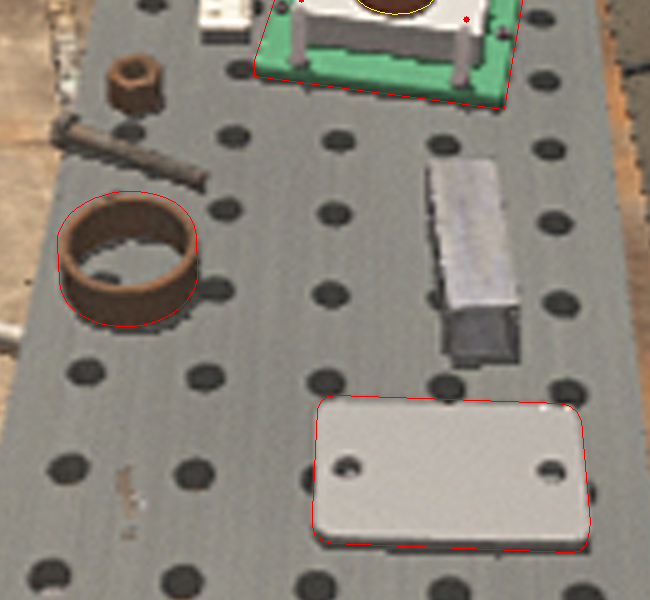

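```bash
python3 - <<'E'
from ov import *
T=cv2.imread("pics/top0.png");S=cv2.imread("pics/side0.png")
J={"jig_small":(.4357,.1255,.222),"jig_large":(.439,-.1197,-.143)}
F=dict(flange_small=(.4729,.2816,.27),flange_large=(.458,.408,.0),collar_small=(.322,.290,0),collar_large=(.3256,-.2945,0))
out={}
for n,g in F.items():
    ms={}
    for c,I in(("top",T),("side",S)):
        hsv=cv2.cvtColor(I,cv2.COLOR_BGR2HSV); w=np.zeros(I.shape[:2],np.uint8)
        h=cv2.convexHull(proj(c,world(M[n],g,.046)).astype(np.float32))[:,0]; h=(h-h.mean(0))*1.25+h.mean(0); cv2.fillPoly(w,[np.round(h).astype(int)],1)
        if n[0]=="f":
            v=hsv[...,2]; t,_=cv2.threshold(v[w>0],0,255,cv2.THRESH_OTSU); m=(v>t)&(w>0)
        else:
            t=0; a=I.astype(int); s=a[...,2]-a[...,0]; t,_=cv2.threshold(np.clip(s[w>0],0,255).astype(np.uint8),0,255,cv2.THRESH_OTSU); m=(s>t)&(w>0)
        ms[c]=fill(m) if n[0]=="f" else (lambda k:(cv2.fillPoly(k,[cv2.convexHull(cv2.findNonZero(m.astype(np.uint8)))],1)))(np.zeros(m.shape,np.uint8))
        print(n,c,t,ms[c].sum())
    mod=M[n]; 
    for k in (["top"],["side"],["top","side"]):
        mm=mod
        if n[0]=="f": mm=mod.copy()[len(mod)//2:]
        p,f=fit({c:ms[c] for c in k},mm,g,.046,n[0]=="f"); print(n,k,p.round(4),round(f,3)); out[n]=p
overlay(T,S,J,out,"p")
E
```

```text
flange_small top 158.0 438
flange_small side 115.0 401
flange_small ['top'] [0.4733 0.283  0.2721] 0.052
flange_small ['side'] [0.479  0.285  0.3859] 0.44
flange_small ['top', 'side'] [0.4737 0.283  0.2722] 0.496
flange_large top 160.0 593
flange_large side 117.0 436
flange_large ['top'] [0.4585 0.4095 0.0204] 0.064
flange_large ['side'] [ 0.4505  0.4097 -0.0785] 0.439
flange_large ['top', 'side'] [0.4588 0.4095 0.0019] 0.507
collar_small top 34.0 178
collar_small side 20.0 224
collar_small ['top'] [0.3264 0.2931 0.0005] 0.191
collar_small ['side'] [0.3233 0.2893 0.0005] 0.149
collar_small ['top', 'side'] [ 3.246e-01  2.916e-01 -3.000e-04] 0.366
collar_large top 30.0 308
collar_large side 36.0 516
collar_large ['top'] [ 3.290e-01 -2.951e-01 -3.000e-04] 0.082
collar_large ['side'] [ 3.207e-01 -2.827e-01 -3.000e-04] 0.367
collar_large ['top', 'side'] [ 0.3266 -0.2938  0.0005] 0.612
```

View pics/p_top0.png

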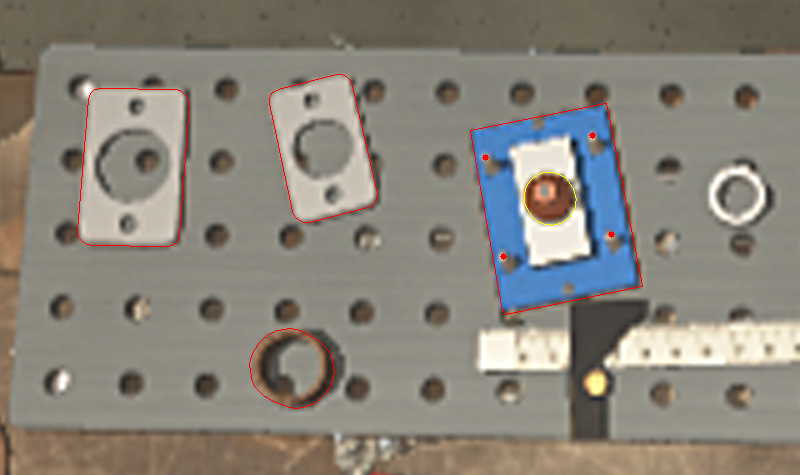

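View pics/p_side0.png

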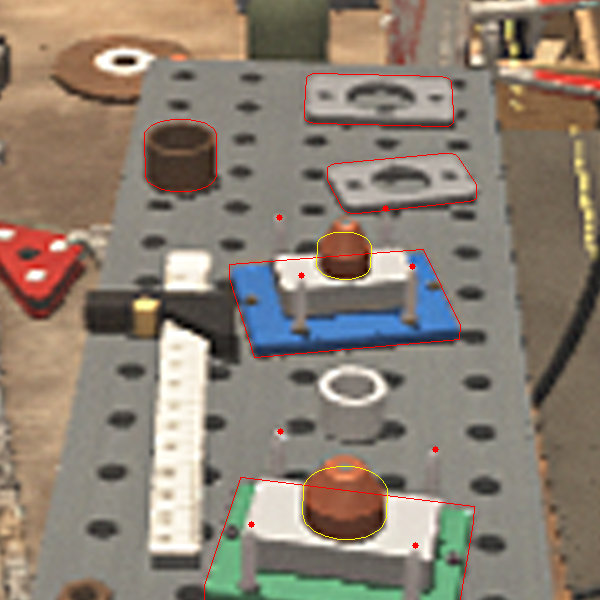

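Request:
move_arm(
  steps=[
    {"fingers": 80,"translation": [42,33,5],"turn": -0.0275},
    {"fingers": 80,"translation": [42,33,5],"turn": -0.0275},
    {"fingers": 80,"translation": [42,33,5],"turn": -0.0275},
    {"fingers": 80,"translation": [42,33,5],"turn": -0.0275},
    {"fingers": 80,"translation": [42,33,5],"turn": -0.0275},
    {"fingers": 80,"translation": [42,33,0],"turn": -0.0275},
    {"fingers": 80,"translation": [10,55,0],"turn": -0.0275},
    {"fingers": 80,"translation": [10,55,0],"turn": -0.0275},
    {"fingers": 80,"translation": [10,55,0],"turn": -0.0275},
    {"fingers": 80,"translation": [10,55,0],"turn": -0.0275},
  ],
)

```text
t: 3.95
eef_pos: [0.4819, -0.2281, 0.2207]
tool_rot: [-0.0, 0.71, -0.704, 0.0]
contact_force: [0.4, 0.2, 1.3]
gripper_width: 0.942
```

Request:
move_arm(
  steps=[
    {"fingers": 77,"translation": [0,58,0],"turn": 0},
    {"fingers": 77,"translation": [0,58,0],"turn": 0},
    {"fingers": 77,"translation": [0,58,0],"turn": 0},
    {"fingers": 77,"translation": [0,58,0],"turn": 0},
    {"fingers": 77,"translation": [0,58,0],"turn": 0},
    {"fingers": 77,"translation": [0,58,0],"turn": 0},
    {"fingers": 77,"translation": [-6,58,0],"turn": 0},
    {"fingers": 77,"translation": [-6,58,0],"turn": 0},
    {"fingers": 77,"translation": [-6,58,0],"turn": 0},
    {"fingers": 77,"translation": [-6,58,0],"turn": 0},
  ],
)

```text
t: 5.2
eef_pos: [0.4576, 0.3518, 0.2206]
tool_rot: [-0.0, 0.71, -0.704, 0.0]
contact_force: [0.4, -0.5, 0.8]
gripper_width: 0.9
```

Request:
move_arm(
  steps=[
    {"fingers": 77,"translation": [0,57.5,-20],"turn": 0},
    {"fingers": 77,"translation": [0,0,-50],"turn": 0},
    {"fingers": 77,"translation": [0,0,-50],"turn": 0},
    {"fingers": 77,"translation": [0,0,-35],"turn": 0},
    {"fingers": 77,"translation": [0,0,0],"turn": 0},
  ],
)

```text
t: 5.82
eef_pos: [0.4561, 0.4058, 0.0628]
tool_rot: [0.003, 0.711, -0.704, -0.0]
contact_force: [-0.3, 0.2, 0.1]
gripper_width: 0.902
```

```bash
python3 - <<'E'
from h import *
print(get_obs()["eef_pos"].round(4))
for c in("side","top"): cv2.imwrite(f"pics/{c}1.png",read_camera(c))
S=cv2.imread("pics/side1.png");T=cv2.imread("pics/top1.png")
A=cv2.resize(S[60:180,280:400],None,fx=4.5,fy=4.5,interpolation=cv2.INTER_CUBIC)
cv2.imwrite("pics/s1z.png",A)
E
```

```text
[0.4561 0.4058 0.0628]
```

View pics/s1z.png

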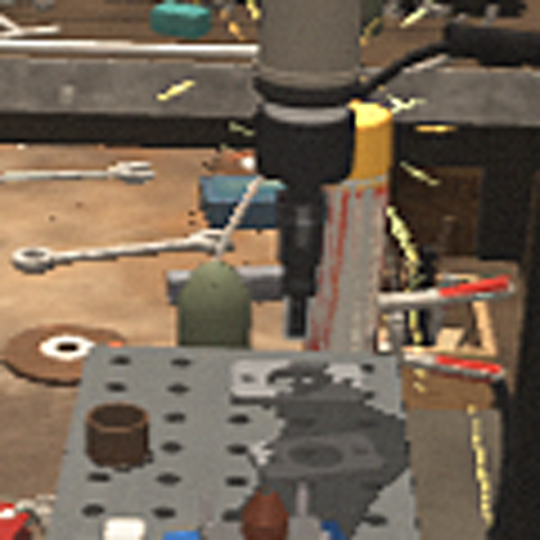

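View pics/top1.png

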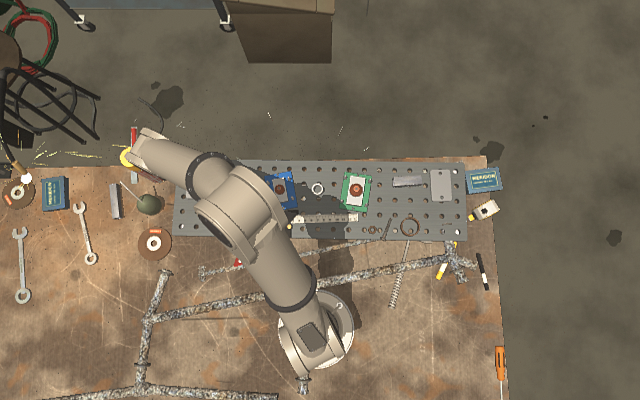

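```bash
python3 - <<'E'
from h import *
o=get_obs();print(o["eef_pos"].round(4),o["tool_rot"].round(4),o["joint_vel"].round(3),o["q"].round(3),o["contact_force"].round(2))
for y in (.364,.452): print(proj("side",[[.456,y,.07],[.456,y,.09]]))
E
```

```text
[0.4582 0.4083 0.0665] [-5.000e-04  7.105e-01 -7.037e-01 -1.000e-04] [ 0.005 -0.026 -0.008 -0.017  0.001 -0.002 -0.003] [-0.492  0.563 -0.454  1.791  0.315  0.858 -2.654] [ 0.13  1.25 -0.33]
[[344.74448872 144.88086734]
 [344.99188761 139.64244763]]
[[344.69755771 134.39380469]
 [344.93241265 129.33653424]]
```

```bash
python3 - <<'E'
from h import *
S=read_camera("side");print(get_obs()["eef_pos"])
A=cv2.resize(S[95:170,310:390],None,fx=8,fy=8,interpolation=cv2.INTER_CUBIC)
A=np.clip(A.astype(float)*1.6,0,255).astype(np.uint8)
cv2.imwrite("pics/s2z.png",A)
E
```

```text
[0.45864029 0.40878526 0.06729402]
```

View pics/s2z.png

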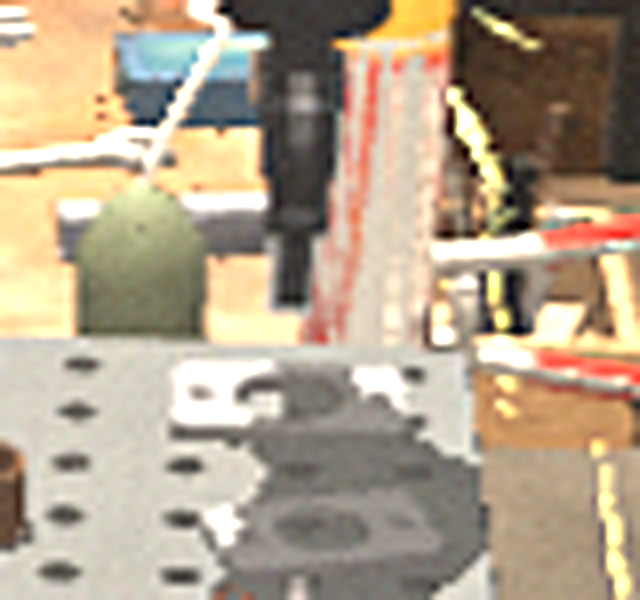

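```bash
python3 - <<'E'
from h import *
z=np.array([.067,.14,.2,.3,.4])
P=np.c_[0*z+.4586,0*z+.4088,z]
print(proj("top",P).round(0));print(proj("side",P).round(0))
T=read_camera("top");print(get_obs()["eef_pos"])
A=cv2.resize(T[110:230,100:300],None,fx=4,fy=4,interpolation=cv2.INTER_CUBIC)
cv2.imwrite("pics/t2z.png",A)
S=read_camera("side");cv2.imwrite("pics/side3.png",S)
E
```

```text
[[195. 182.]
 [188. 177.]
 [181. 172.]
 [169. 164.]
 [155. 154.]]
[[345. 140.]
 [346. 121.]
 [347. 105.]
 [349.  75.]
 [350.  43.]]
[0.45878108 0.40888703 0.06758185]
```

View pics/t2z.png

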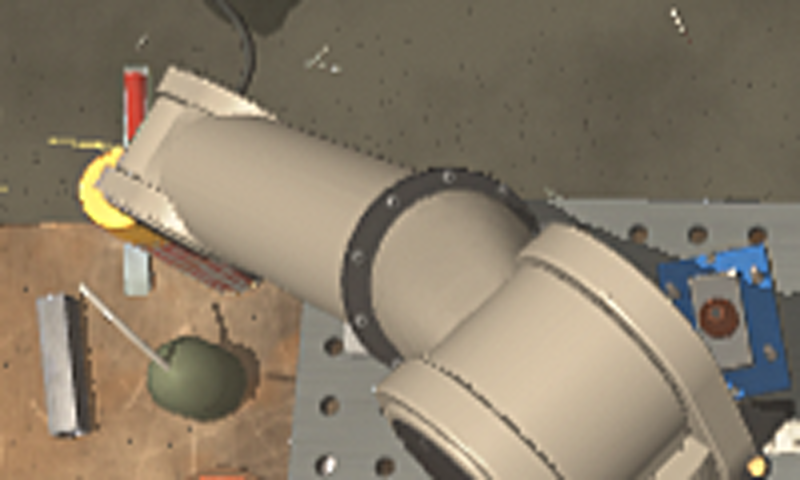

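View pics/side3.png

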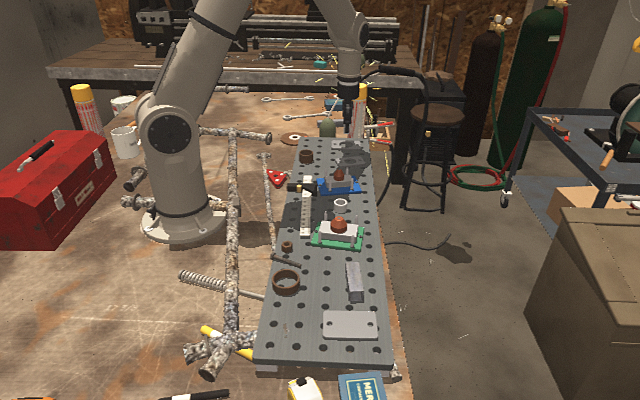

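Request:
move_arm(
  steps=[
    {"fingers": 77,"translation": [0,0,-8],"turn": 0},
    {"fingers": 77,"translation": [0,0,-5],"turn": 0},
    {"fingers": 77,"translation": [0,0,0],"turn": 0},
  ],
)

```text
t: 6.45
eef_pos: [0.4574, 0.4073, 0.0518]
tool_rot: [0.001, 0.711, -0.704, 0.0]
contact_force: [0.1, 1.0, -0.6]
gripper_width: 0.906
```

```bash
python3 - <<'E'
from h import *
S=read_camera("side");o=get_obs();print(o["eef_pos"],o["gripper_width"],o["contact_force"])
A=cv2.resize(S[65:165,300:400],None,fx=6,fy=6,interpolation=cv2.INTER_NEAREST)
A=np.clip((A/255.)**.5*255,0,255).astype(np.uint8)
cv2.imwrite("pics/s4z.png",A)
E
```

```text
[0.45747273 0.40748926 0.05211531] 0.9000926876675375 [-0.4887996  -0.17987417  0.44622479]
```

View pics/s4z.png

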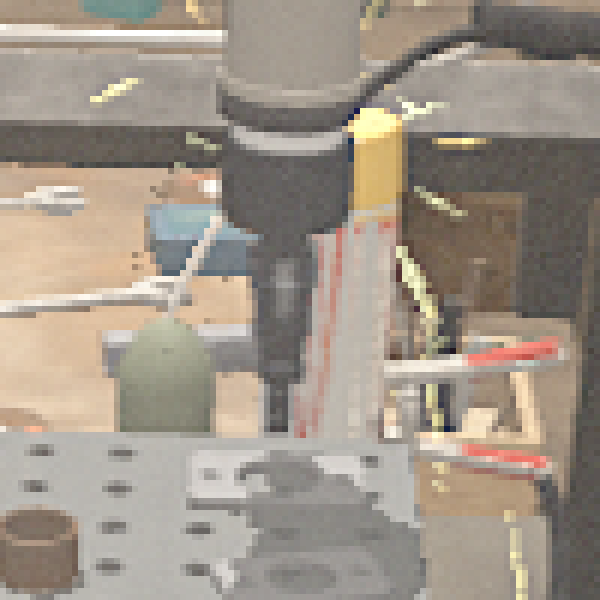

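```bash
python3 - <<'E'
from h import *
for a in ((345,20),(345,30),(346,40)):
  for b in ((135,144),(145,150)): print(a,b,tri(dict(side=a,top=b)).round(3))
T=read_camera("top");S=read_camera("side")
cv2.imwrite("pics/s5.png",cv2.resize(S[0:150,260:420],None,fx=4,fy=4,interpolation=cv2.INTER_CUBIC))
cv2.imwrite("pics/t5.png",cv2.resize(T[110:260,100:300],None,fx=4,fy=4,interpolation=cv2.INTER_CUBIC))
E
```

```text
(345, 20) (135, 144) [0.451 0.428 0.468]
(345, 20) (145, 150) [0.444 0.403 0.47 ]
(345, 30) (135, 144) [0.456 0.442 0.438]
(345, 30) (145, 150) [0.449 0.416 0.44 ]
(346, 40) (135, 144) [0.463 0.457 0.405]
(346, 40) (145, 150) [0.456 0.43  0.408]
```

View pics/s5.png

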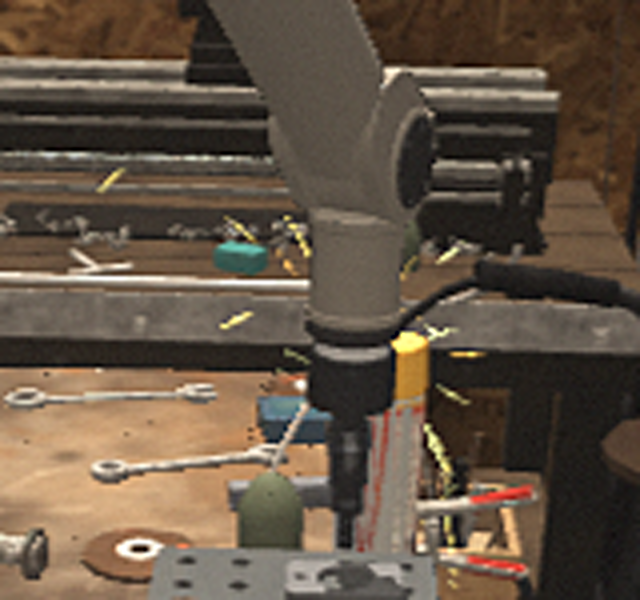

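View pics/t5.png

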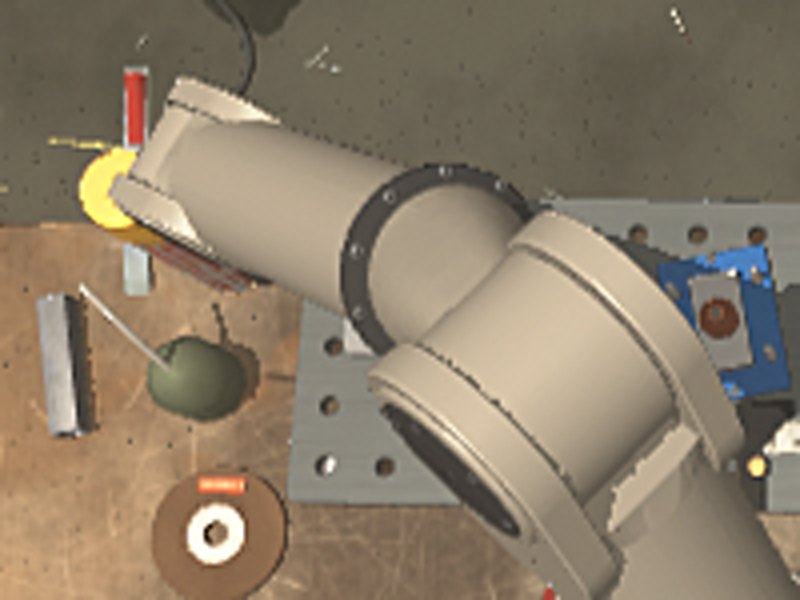

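```bash
python3 - <<'E'
from h import *
print(proj("top",[[.19,-.648,.195],[.19,-.648,.268],[.19,-.648,.4]]),proj("side",[[.19,-.648,.195],[.19,-.648,.27],[.19,-.648,.4]]))
T=cv2.imread("pics/top0.png");S=cv2.imread("pics/side0.png")
cv2.imwrite("pics/t6.png",cv2.resize(T[220:320,500:640],None,fx=5,fy=5,interpolation=cv2.INTER_CUBIC))
print(ray("side",(346.5,137),.064),ray("side",(348,104),.125))
E
```

```text
[[545.94488023 271.98703397]
 [559.17946047 271.6250592 ]
 [587.78747841 270.84261045]] [[142.05292442 396.51946053]
 [127.45071581 360.13773427]
 [ 95.19282164 279.76647634]]
[0.46283804 0.44286076 0.064     ] [0.46695941 0.61855822 0.125     ]
```

View pics/t6.png

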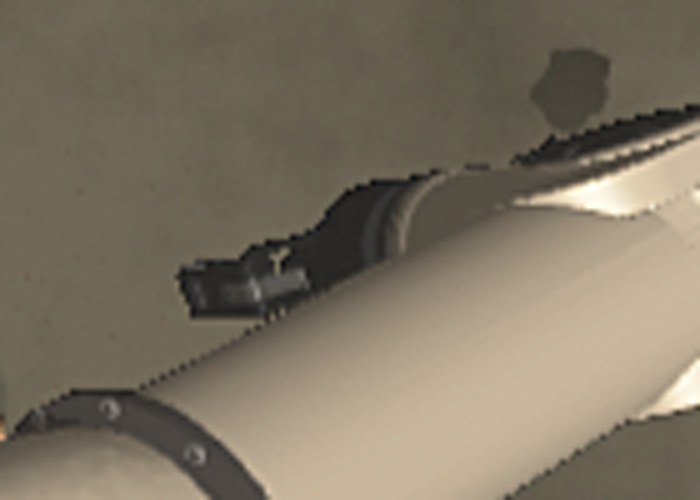

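Request:
move_arm(
  steps=[
    {"fingers": 77,"translation": [0,0,-3],"turn": 0},
    {"fingers": 77,"translation": [0,0,-3],"turn": 0},
    {"fingers": 77,"translation": [0,0,-3],"turn": 0},
    {"fingers": 77,"translation": [0,0,0],"turn": 0},
  ],
)

```text
t: 7.1
eef_pos: [0.4575, 0.4075, 0.043]
tool_rot: [0.0, 0.711, -0.704, 0.0]
contact_force: [1.0, 0.5, 0.2]
gripper_width: 0.903
```

Request:
move_arm(
  steps=[
    {"fingers": 77,"translation": [0,0,-3],"turn": 0},
    {"fingers": 77,"translation": [0,0,-3],"turn": 0},
    {"fingers": 77,"translation": [0,0,0],"turn": 0},
  ],
)

```text
t: 7.48
eef_pos: [0.4575, 0.4075, 0.0371]
tool_rot: [0.0, 0.711, -0.704, 0.0]
contact_force: [0.1, -0.3, -0.2]
gripper_width: 0.9
```

```bash
python3 - <<'E'
from h import *
S=read_camera("side");o=get_obs();print(o["eef_pos"],o["gripper_width"],o["contact_force"])
A=cv2.resize(S[65:165,300:400],None,fx=6,fy=6,interpolation=cv2.INTER_NEAREST)
A=np.clip((A/255.)**.5*255,0,255).astype(np.uint8)
cv2.imwrite("pics/s7z.png",A)
E
```

```text
[0.45761283 0.40759019 0.03725859] 0.9001500774389765 [-0.75122988 -0.28320071  0.85570909]
```

View pics/s7z.png

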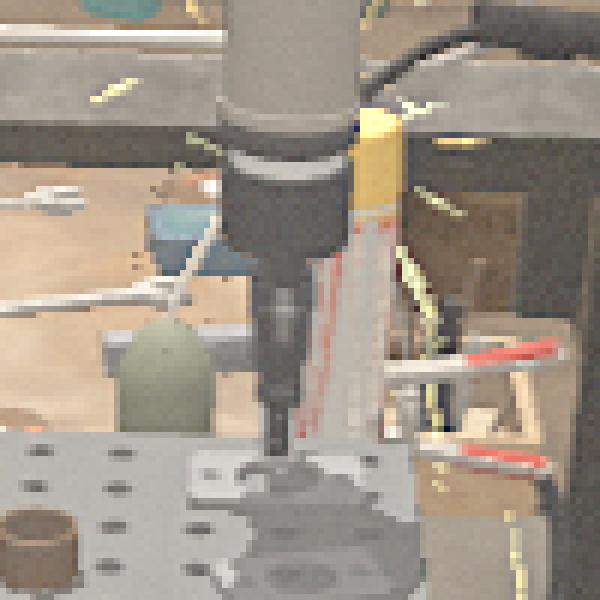

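Request:
move_arm(
  steps=[
    {"fingers": 77,"translation": [0,0,-2],"turn": 0},
    {"fingers": 77,"translation": [0,0,-2],"turn": 0},
    {"fingers": 77,"translation": [0,0,0],"turn": 0},
  ],
)

```text
t: 7.9
eef_pos: [0.4576, 0.4076, 0.0332]
tool_rot: [0.0, 0.711, -0.704, 0.0]
contact_force: [-0.5, -0.6, -0.5]
gripper_width: 0.905
```

Request:
move_arm(
  steps=[
    {"fingers": 77,"translation": [0,0,-3],"turn": 0},
    {"fingers": 77,"translation": [0,0,-3],"turn": 0},
    {"fingers": 77,"translation": [0,0,0],"turn": 0},
  ],
)

```text
t: 8.28
eef_pos: [0.4575, 0.4074, 0.027]
tool_rot: [0.0, 0.711, -0.704, 0.0]
contact_force: [0.2, -0.5, 0.2]
gripper_width: 0.9
```

Request:
move_arm(
  steps=[
    {"fingers": 77,"translation": [0,0,-4],"turn": 0},
    {"fingers": 77,"translation": [0,0,-4],"turn": 0},
    {"fingers": 77,"translation": [0,0,0],"turn": 0},
  ],
)

```text
t: 8.65
eef_pos: [0.4574, 0.4074, 0.0189]
tool_rot: [0.0, 0.711, -0.704, 0.0]
contact_force: [-0.5, 0.1, -0.6]
gripper_width: 0.899
```

```bash
python3 - <<'E'
from h import *
S=read_camera("side");o=get_obs();print(o["eef_pos"],o["gripper_width"],o["contact_force"],o["q"])
A=cv2.resize(S[80:160,310:390],None,fx=7,fy=7,interpolation=cv2.INTER_NEAREST)
A=np.clip((A/255.)**.5*255,0,255).astype(np.uint8)
cv2.imwrite("pics/s8z.png",A)
E
```

```text
[0.45750415 0.40757437 0.01915898] 0.9004549512661674 [ 0.10767326  1.17932769 -0.08702772] [-0.51253059  0.62446984 -0.42798883  1.81613446  0.35319019  0.77740204
 -2.68498696]
```

View pics/s8z.png

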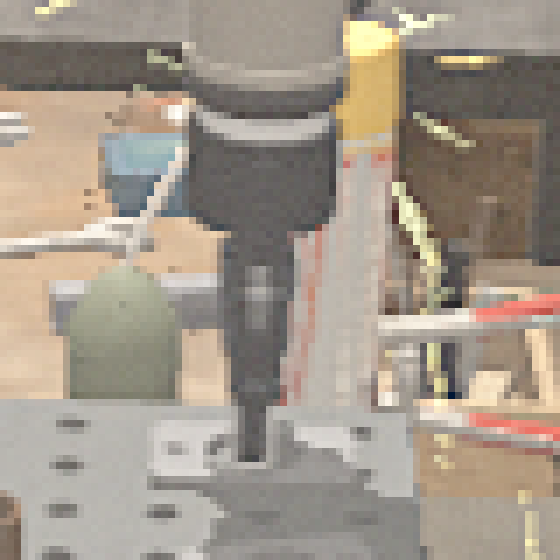

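Request:
move_arm(
  steps=[
    {"fingers": 77,"translation": [0,0,-4],"turn": 0},
    {"fingers": 77,"translation": [0,0,-4],"turn": 0},
    {"fingers": 77,"translation": [0,0,0],"turn": 0},
  ],
)

```text
t: 9.07
eef_pos: [0.4574, 0.4074, 0.0109]
tool_rot: [0.0, 0.711, -0.704, 0.0]
contact_force: [0.0, 0.4, 0.1]
gripper_width: 0.9
```

Request:
move_arm(
  steps=[
    {"fingers": 77,"translation": [0,0,-3],"turn": 0},
    {"fingers": 77,"translation": [0,0,-2],"turn": 0},
    {"fingers": 77,"translation": [0,0,0],"turn": 0},
  ],
)

```text
t: 9.45
eef_pos: [0.4576, 0.4076, 0.0062]
tool_rot: [0.0, 0.711, -0.704, 0.0]
contact_force: [-0.8, -0.3, 0.8]
gripper_width: 0.899
```

```bash
python3 - <<'E'
from h import *
S=read_camera("side");o=get_obs();print(o["eef_pos"],o["gripper_width"],o["contact_force"])
A=cv2.resize(S[80:160,310:390],None,fx=7,fy=7,interpolation=cv2.INTER_NEAREST)
A=np.clip((A/255.)**.5*255,0,255).astype(np.uint8)
cv2.imwrite("pics/s9z.png",A)
E
```

```text
[0.45758797 0.40766762 0.0063127 ] 0.8983852199020774 [ 0.04697738 -0.70280449 -0.29327839]
```

View pics/s9z.png

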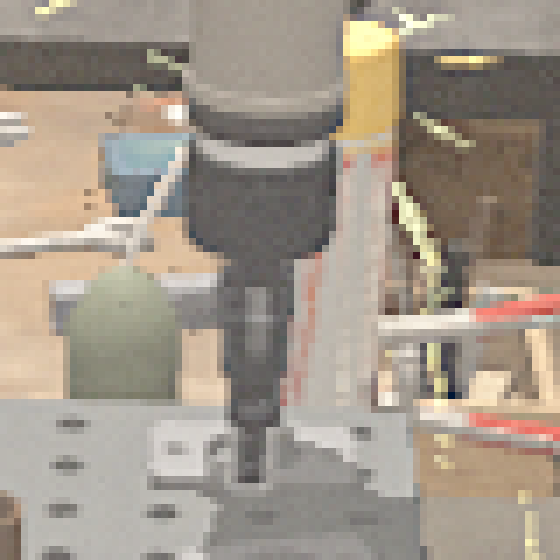

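Request:
move_arm(
  steps=[
    {"fingers": 77,"translation": [0,1,-3],"turn": 0},
    {"fingers": 77,"translation": [0,0,0],"turn": 0},
    {"fingers": 77,"translation": [0,0,-2],"turn": 0},
    {"fingers": 77,"translation": [0,0,0],"turn": 0},
  ],
)

```text
t: 10.0
eef_pos: [0.4576, 0.4085, 0.0012]
tool_rot: [0.0, 0.711, -0.704, 0.0]
contact_force: [0.1, -0.4, 0.5]
gripper_width: 0.899
```

Request:
move_arm(
  steps=[
    {"fingers": 77,"translation": [0,0,-2],"turn": 0},
    {"fingers": 77,"translation": [0,0,0],"turn": 0},
    {"fingers": 77,"translation": [0,0,-2],"turn": 0},
    {"fingers": 77,"translation": [0,0,0],"turn": 0},
  ],
)

```text
t: 10.5
eef_pos: [0.4579, 0.4089, 0.0002]
tool_rot: [-0.0, 0.711, -0.704, 0.001]
contact_force: [-6.2, -6.9, 23.2]
gripper_width: 0.903
```

Request:
move_arm(
  steps=[
    {"fingers": 77,"translation": [0,0,5],"turn": 0},
    {"fingers": 60,"translation": [0,0,1],"turn": 0},
    {"fingers": 55,"translation": [0,0,0],"turn": 0},
    {"fingers": 50,"translation": [0,0,0],"turn": 0},
    {"fingers": 50,"translation": [0,0,0],"turn": 0},
    {"fingers": 50,"translation": [0,0,0],"turn": 0},
  ],
  newtons=60,
)

```text
t: 11.25
eef_pos: [0.4582, 0.4091, 0.0043]
tool_rot: [-0.001, 0.71, -0.704, 0.0]
contact_force: [-1.5, -2.6, 10.8]
gripper_width: 0.749
```

Request:
move_arm(
  steps=[
    {"fingers": 50,"translation": [0,0,5],"turn": 0},
    {"fingers": 50,"translation": [0,0,10],"turn": 0},
    {"fingers": 50,"translation": [0,0,25],"turn": 0},
    {"fingers": 50,"translation": [0,0,30],"turn": 0},
    {"fingers": 50,"translation": [0,0,0],"turn": 0},
  ],
)

```text
t: 11.88
eef_pos: [0.4588, 0.4101, 0.0756]
tool_rot: [-0.002, 0.71, -0.704, -0.0]
contact_force: [-0.0, 0.0, -4.4]
gripper_width: 0.75
```

```bash
python3 - <<'E'
from h import *
S=read_camera("side");o=get_obs();print(o["eef_pos"],o["gripper_width"],o["contact_force"],o["torque"])
A=cv2.resize(S[80:180,310:410],None,fx=6,fy=6,interpolation=cv2.INTER_CUBIC)
A=np.clip((A/255.)**.5*255,0,255).astype(np.uint8)
cv2.imwrite("pics/s10z.png",A)
E
```

```text
[0.45804366 0.40895732 0.07392012] 0.7475580073109837 [-0.82572306  0.23169693 -5.09310604] [-0.01764877  0.02761519 -0.01455802]
```

View pics/s10z.png

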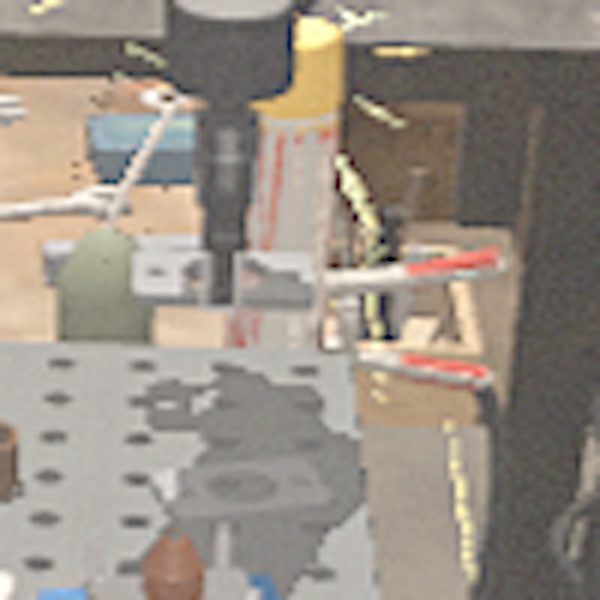

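Request:
move_arm(
  steps=[
    {"fingers": 50,"translation": [0,0,40],"turn": 0},
    {"fingers": 50,"translation": [0,-40,30],"turn": -0.015},
    {"fingers": 50,"translation": [0,-55,0],"turn": -0.015},
    {"fingers": 50,"translation": [0,-60,0],"turn": -0.02},
    {"fingers": 50,"translation": [0,-60,0],"turn": -0.02},
    {"fingers": 50,"translation": [0,-60,0],"turn": -0.02},
    {"fingers": 50,"translation": [0,-60,0],"turn": -0.02},
    {"fingers": 50,"translation": [-6,-60,0],"turn": -0.02},
    {"fingers": 50,"translation": [-6,-60,0],"turn": -0.02},
    {"fingers": 50,"translation": [-7,-50,0],"turn": 0},
  ],
)

```text
t: 13.18
eef_pos: [0.437, -0.0988, 0.1421]
tool_rot: [-0.001, -0.655, 0.755, 0.001]
contact_force: [1.2, 0.3, -3.3]
gripper_width: 0.748
```

Request:
move_arm(
  steps=[
    {"fingers": 50,"translation": [0,-23,-30],"turn": 0},
    {"fingers": 50,"translation": [0,0,-20],"turn": 0},
    {"fingers": 50,"translation": [0,0,0],"turn": 0},
    {"fingers": 50,"translation": [0,0,0],"turn": 0},
  ],
)

```text
t: 13.68
eef_pos: [0.4387, -0.1189, 0.0934]
tool_rot: [-0.0, -0.656, 0.755, 0.0]
contact_force: [-0.6, 0.4, -2.8]
gripper_width: 0.75
```

```bash
python3 - <<'E'
from h import *
S=read_camera("side");T=read_camera("top");o=get_obs();print(o["eef_pos"].round(4),o["tool_rot"].round(4),o["gripper_width"],o["contact_force"],o["q"].round(2))
p=o["eef_pos"]; q=o["tool_rot"]; yaw=2*np.arctan2(q[2],q[1])+np.pi/2; print(yaw)
B=cv2.resize(S,None,fx=5,fy=5,interpolation=cv2.INTER_CUBIC)
h=proj("side",world(M["flange_large"],(p[0],p[1],yaw),p[2]+.0417)); h=cv2.convexHull(h.astype(np.float32))[:,0]; cv2.polylines(B,[np.round((h+.5)*5-.5).astype(int)],True,(0,0,255),1)
cv2.imwrite("pics/s11.png",B[750:1300,1450:2000])
cv2.imwrite("pics/side11r.png",S)
cv2.imwrite("pics/t11.png",cv2.resize(T[130:250,270:430],None,fx=4,fy=4))
E
```

```text
[ 0.4393 -0.119   0.094 ] [ 4.000e-04 -6.562e-01  7.546e-01 -5.000e-04] 0.7473388367296455 [ 0.36253415  0.77831229 -3.08041362] [ 0.36  0.27 -0.26  2.15  0.1   0.74 -1.68]
6.143889448542966
```

View pics/s11.png

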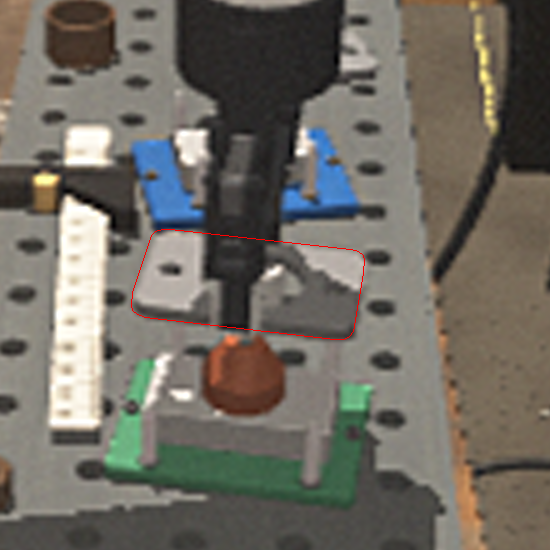

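View pics/t11.png

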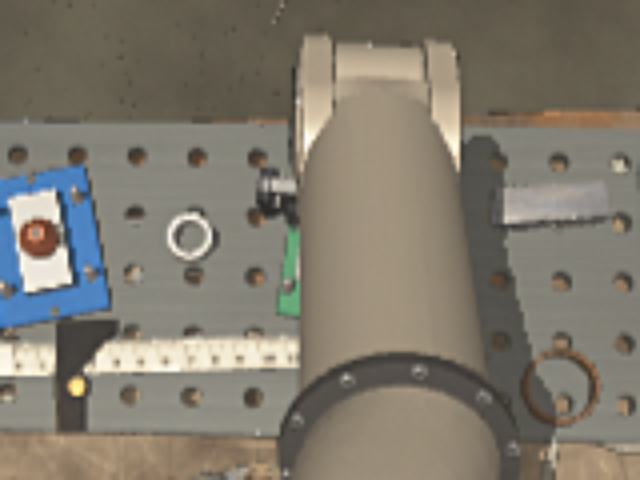

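Request:
move_arm(
  steps=[
    {"fingers": 50,"translation": [0,-0.5,-25],"turn": 0},
    {"fingers": 50,"translation": [0,0,0],"turn": 0},
    {"fingers": 50,"translation": [0,0,-10],"turn": 0},
    {"fingers": 50,"translation": [0,0,-6],"turn": 0},
    {"fingers": 50,"translation": [0,0,0],"turn": 0},
  ],
)

```text
t: 14.4
eef_pos: [0.4384, -0.1198, 0.0522]
tool_rot: [-0.0, -0.656, 0.755, 0.0]
contact_force: [-0.0, -1.1, -3.9]
gripper_width: 0.747
```

Request:
move_arm(
  steps=[
    {"fingers": 50,"translation": [0,0,-6],"turn": 0},
    {"fingers": 50,"translation": [0,0,-6],"turn": 0},
    {"fingers": 50,"translation": [0,0,-4],"turn": 0},
    {"fingers": 50,"translation": [0,0,0],"turn": 0},
  ],
)

```text
t: 14.9
eef_pos: [0.4383, -0.1197, 0.036]
tool_rot: [-0.0, -0.656, 0.755, 0.0]
contact_force: [-0.3, 0.0, -3.2]
gripper_width: 0.748
```

```bash
python3 - <<'E'
from h import *
S=read_camera("side");o=get_obs();print(o["eef_pos"].round(4),o["contact_force"])
B=cv2.resize(S,None,fx=5,fy=5,interpolation=cv2.INTER_CUBIC)
cv2.imwrite("pics/s12.png",B[850:1350,1450:2000])
E
```

```text
[ 0.4385 -0.1198  0.0363] [ 0.8953349  -1.0869445  -3.50559316]
```

View pics/s12.png

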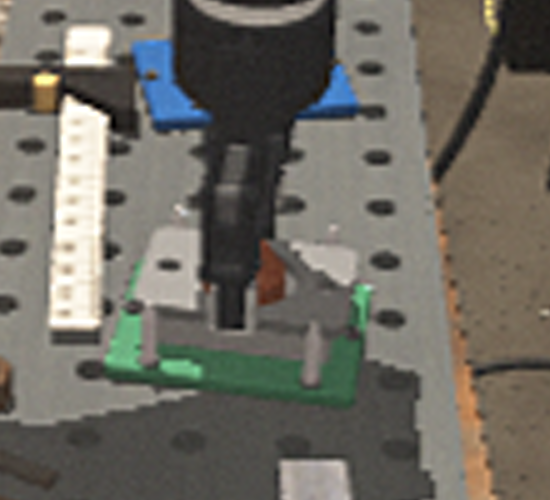

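Request:
move_arm(
  steps=[
    {"fingers": 50,"translation": [0,0,-2.5],"turn": 0},
    {"fingers": 66,"translation": [0,0,0],"turn": 0},
    {"fingers": 78,"translation": [0,0,0],"turn": 0},
    {"fingers": 78,"translation": [0,0,0],"turn": 0},
    {"fingers": 78,"translation": [0,0,20],"turn": 0},
    {"fingers": 78,"translation": [0,0,50],"turn": 0},
    {"fingers": 78,"translation": [-25,-40,20],"turn": 0},
    {"fingers": 76,"translation": [-35,-50,0],"turn": 0},
    {"fingers": 76,"translation": [-35,-50,0],"turn": 0},
    {"fingers": 76,"translation": [-18,-35,0],"turn": 0},
  ],
)

```text
t: 16.2
eef_pos: [0.3235, -0.2969, 0.1242]
tool_rot: [-0.0, -0.655, 0.756, -0.0]
contact_force: [1.3, 0.0, 0.1]
gripper_width: 0.89
```

```bash
python3 - <<'E'
from h import *
S=read_camera("side");o=get_obs();print(o["eef_pos"].round(4),o["gripper_width"],o["contact_force"])
B=cv2.resize(S,None,fx=5,fy=5,interpolation=cv2.INTER_CUBIC)
cv2.imwrite("pics/s13.png",B[900:1500,1250:2000])
E
```

```text
[ 0.3214 -0.3011  0.1243] 0.8949193443924018 [-1.50908729 -3.55983352  1.31967906]
```

View pics/s13.png

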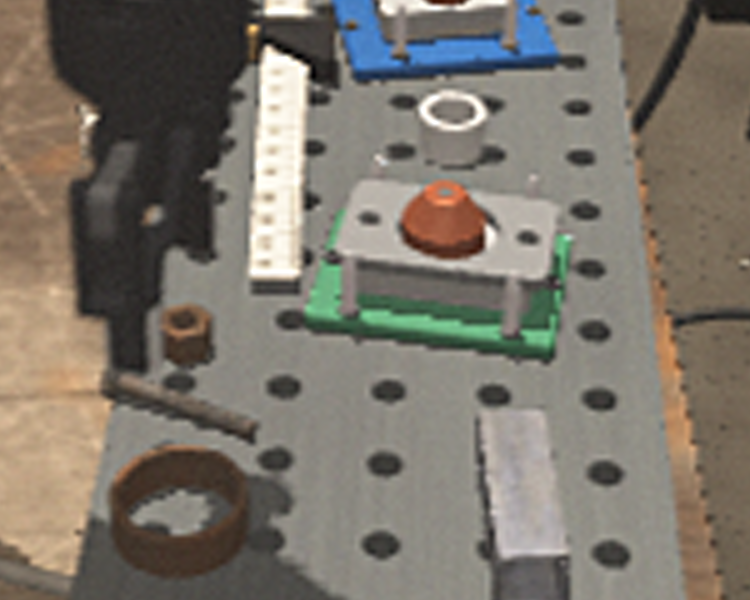

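Request:
move_arm(
  steps=[
    {"fingers": 76,"translation": [0,0,-40],"turn": 0},
    {"fingers": 76,"translation": [0,0,-20],"turn": 0},
    {"fingers": 76,"translation": [0,0,0],"turn": 0},
    {"fingers": 76,"translation": [0,0,0],"turn": 0},
  ],
)

```text
t: 16.75
eef_pos: [0.3263, -0.295, 0.0646]
tool_rot: [0.0, -0.656, 0.755, -0.001]
contact_force: [-0.0, -0.4, 1.0]
gripper_width: 0.89
```

```bash
cat > tip.py <<'E'
from h import *
def box(c,p,yaw,w,z0,I,k,fw=22,ft=14,L=.03):
    # finger tip boxes
    for s in(1,-1):
        y0=s*(w/2); y1=s*(w/2+ft)
        q=np.array([[x,y,0] for x in(-fw/2,fw/2) for y in(y0,y1)])/1e3
        P=np.r_[q,q+[0,0,L]]
        h=cv2.convexHull(proj(c,world(P,(p[0],p[1],yaw),z0)).astype(np.float32))[:,0]
        cv2.polylines(I,[np.round((h+.5)*k-.5).astype(int)],True,(0,255,255),1)
E
python3 - <<'E'
from tip import *
S=read_camera("side");o=get_obs();p=o["eef_pos"];print(p.round(4),o["gripper_width"],o["contact_force"])
B=cv2.resize(S,None,fx=5,fy=5,interpolation=cv2.INTER_CUBIC)
box("side",p,-.139,o["gripper_width"]*85.4,p[2]+.046,B,5)
cv2.imwrite("pics/s14.png",B[1150:1600,1200:1700])
E
```

```text
[ 0.3265 -0.2952  0.0648] 0.8911044616528194 [-0.2270304  -0.79193018  0.44526212]
```

View pics/s14.png

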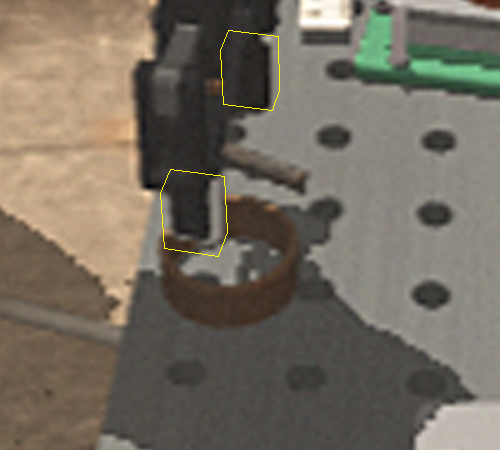

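Request:
move_arm(
  steps=[
    {"fingers": 76,"translation": [-0.5,0.5,-25],"turn": 0},
    {"fingers": 76,"translation": [0,0,-20],"turn": 0},
    {"fingers": 76,"translation": [0,0,-10],"turn": 0},
    {"fingers": 76,"translation": [0,0,0],"turn": 0},
    {"fingers": 60,"translation": [0,0,0],"turn": 0},
    {"fingers": 50,"translation": [0,0,0],"turn": 0},
    {"fingers": 50,"translation": [0,0,0],"turn": 0},
    {"fingers": 50,"translation": [0,0,0],"turn": 0},
  ],
  newtons=40,
)

```text
t: 17.8
eef_pos: [0.3258, -0.2948, 0.0101]
tool_rot: [0.0, -0.656, 0.755, -0.001]
contact_force: [-1.7, 1.3, 7.0]
gripper_width: 0.703
```

Request:
move_arm(
  steps=[
    {"fingers": 50,"translation": [0,0,20],"turn": 0},
    {"fingers": 50,"translation": [0,0,50],"turn": 0},
    {"fingers": 50,"translation": [0,0,40],"turn": 0},
    {"fingers": 50,"translation": [33,50,0],"turn": 0},
    {"fingers": 50,"translation": [33,50,0],"turn": 0},
    {"fingers": 50,"translation": [30,45,0],"turn": 0},
    {"fingers": 50,"translation": [17,30,0],"turn": 0},
    {"fingers": 50,"translation": [0,0,-25],"turn": 0},
    {"fingers": 50,"translation": [0,0,0],"turn": 0},
    {"fingers": 50,"translation": [0,0,0],"turn": 0},
  ],
)

```text
t: 19.05
eef_pos: [0.4381, -0.1199, 0.0946]
tool_rot: [-0.0, -0.655, 0.755, -0.0]
contact_force: [0.2, -0.2, -2.0]
gripper_width: 0.698
```

```bash
python3 - <<'E'
from tip import *
S=read_camera("side");o=get_obs();p=o["eef_pos"];print(p.round(4),o["gripper_width"],o["contact_force"])
k=5;B=cv2.resize(S,None,fx=k,fy=k,interpolation=cv2.INTER_CUBIC)
h=cv2.convexHull(proj("side",world(M["collar_large"],(p[0],p[1],0),p[2]+.0359)).astype(np.float32))[:,0]
cv2.polylines(B,[np.round((h+.5)*k-.5).astype(int)],True,(0,0,255),1)
F=(.439,-.1197,-.142)
h=cv2.convexHull(proj("side",world(M["flange_large"],F,.076)).astype(np.float32))[:,0]
cv2.polylines(B,[np.round((h+.5)*k-.5).astype(int)],True,(255,0,255),1)
cv2.imwrite("pics/s15.png",B[850:1350,1450:2000])
E
```

```text
[ 0.4384 -0.12    0.0948] 0.6957798122719058 [ 0.04253163  1.17669426 -0.68449752]
```

View pics/s15.png

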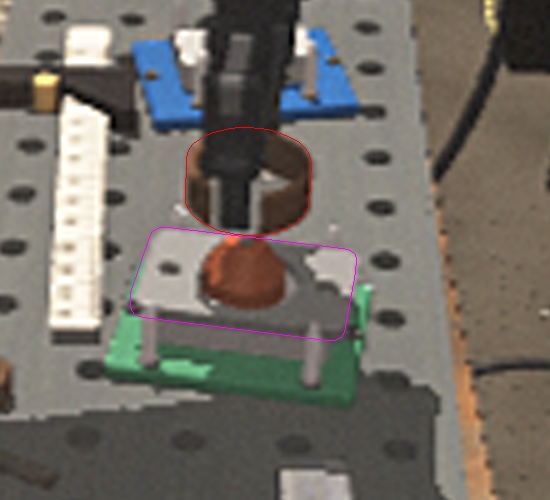

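Request:
move_arm(
  steps=[
    {"fingers": 50,"translation": [0.5,0,-15],"turn": 0},
    {"fingers": 50,"translation": [0,0,-12],"turn": 0},
    {"fingers": 50,"translation": [0,0,-10],"turn": 0},
    {"fingers": 50,"translation": [0,0,-7],"turn": 0},
    {"fingers": 50,"translation": [0,0,0],"turn": 0},
  ],
)

```text
t: 19.73
eef_pos: [0.4382, -0.1192, 0.0493]
tool_rot: [-0.0, -0.656, 0.755, 0.001]
contact_force: [0.9, -0.1, -1.7]
gripper_width: 0.702
```

Request:
move_arm(
  steps=[
    {"fingers": 50,"translation": [0,0,-2],"turn": 0},
    {"fingers": 66,"translation": [0,0,0],"turn": 0},
    {"fingers": 74,"translation": [0,0,0],"turn": 0},
    {"fingers": 74,"translation": [0,0,15],"turn": 0},
    {"fingers": 74,"translation": [0,0,50],"turn": 0},
    {"fingers": 74,"translation": [0,30,30],"turn": 0.051},
    {"fingers": 70,"translation": [5,58,0],"turn": 0.06},
    {"fingers": 68,"translation": [6,58,0],"turn": 0.06},
    {"fingers": 68,"translation": [6,58,0],"turn": 0.06},
    {"fingers": 68,"translation": [6,58,0],"turn": 0.06},
  ],
)

```text
t: 20.98
eef_pos: [0.462, 0.1444, 0.1444]
tool_rot: [-0.001, 0.759, -0.651, 0.001]
contact_force: [1.7, -1.0, 0.9]
gripper_width: 0.792
```

Request:
move_arm(
  steps=[
    {"fingers": 68,"translation": [6,58,0],"turn": 0.06},
    {"fingers": 68,"translation": [5.5,58,0],"turn": 0.06},
    {"fingers": 68,"translation": [0,24.5,-30],"turn": 0},
    {"fingers": 68,"translation": [0,0,-45],"turn": 0},
    {"fingers": 68,"translation": [0,0,0],"turn": 0},
    {"fingers": 68,"translation": [0,0,0],"turn": 0},
  ],
)

```text
t: 21.72
eef_pos: [0.4741, 0.2833, 0.0697]
tool_rot: [-0.001, 0.796, -0.605, 0.0]
contact_force: [-0.9, -0.3, 0.0]
gripper_width: 0.794
```

```bash
python3 - <<'E'
from tip import *
S=read_camera("side");o=get_obs();p=o["eef_pos"];q=o["tool_rot"];yaw=2*np.arctan2(q[2],q[1])+np.pi/2
print(p.round(4),(yaw+1)%np.pi-1,o["gripper_width"],o["contact_force"],o["q"].round(2))
k=5;B=cv2.resize(S,None,fx=k,fy=k,interpolation=cv2.INTER_CUBIC)
box("side",p,yaw,o["gripper_width"]*85.4,p[2]+.044,B,k)
h=cv2.convexHull(proj("side",world(M["flange_small"],(.473,.2825,.272),.046)).astype(np.float32))[:,0]
cv2.polylines(B,[np.round((h+.5)*k-.5).astype(int)],True,(255,0,255),1)
cv2.imwrite("pics/s16.png",B[500:1300,1350:2000][:600])
cv2.imwrite("pics/s16b.png",B[1000:1300,1450:1950])
E
```

```text
[0.4745 0.2835 0.0701] 0.2698131503331027 0.7974017606538029 [0.19981976 1.33289865 0.5504618 ] [-0.25  0.48 -0.51  1.93  0.32  0.8  -2.24]
```

View pics/s16.png

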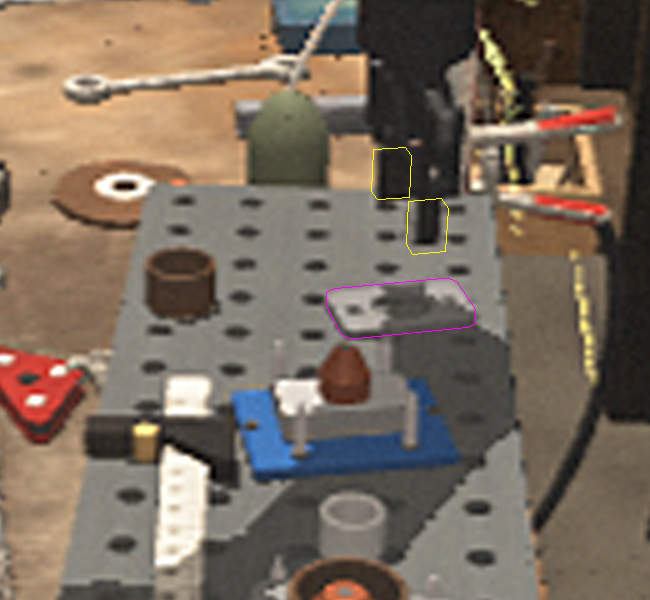

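View pics/s16b.png

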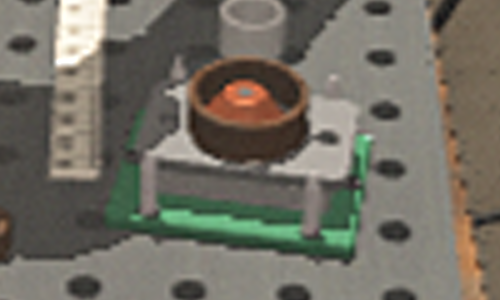

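Request:
move_arm(
  steps=[
    {"fingers": 68,"translation": [-1.5,-1,-30],"turn": 0},
    {"fingers": 68,"translation": [0,0,-20],"turn": 0},
    {"fingers": 68,"translation": [0,0,-14],"turn": 0},
    {"fingers": 68,"translation": [0,0,0],"turn": 0},
    {"fingers": 68,"translation": [0,0,0],"turn": 0},
  ],
)

```text
t: 22.4
eef_pos: [0.472, 0.2824, 0.0042]
tool_rot: [-0.0, 0.796, -0.605, 0.0]
contact_force: [0.6, 0.5, 0.0]
gripper_width: 0.798
```

Request:
move_arm(
  steps=[
    {"fingers": 60,"translation": [0,0,2],"turn": 0},
    {"fingers": 50,"translation": [0,0,0],"turn": 0},
    {"fingers": 40,"translation": [0,0,0],"turn": 0},
    {"fingers": 40,"translation": [0,0,0],"turn": 0},
    {"fingers": 40,"translation": [0,0,0],"turn": 0},
  ],
  newtons=60,
)

```text
t: 23.02
eef_pos: [0.472, 0.282, 0.0069]
tool_rot: [-0.0, 0.796, -0.605, 0.0]
contact_force: [-1.8, -2.5, 8.7]
gripper_width: 0.636
```

Request:
move_arm(
  steps=[
    {"fingers": 40,"translation": [0,0,10],"turn": 0},
    {"fingers": 40,"translation": [0,0,40],"turn": 0},
    {"fingers": 40,"translation": [0,0,60],"turn": 0},
    {"fingers": 40,"translation": [0,0,20],"turn": 0},
    {"fingers": 40,"translation": [-10,-45,0],"turn": -0.02},
    {"fingers": 40,"translation": [-10,-45,0],"turn": -0.02},
    {"fingers": 40,"translation": [-10,-45,0],"turn": -0.009},
    {"fingers": 40,"translation": [-6,-21.5,-20],"turn": 0},
    {"fingers": 40,"translation": [0,0,-20],"turn": 0},
    {"fingers": 40,"translation": [0,0,0],"turn": 0},
  ],
)

```text
t: 24.28
eef_pos: [0.4344, 0.1251, 0.0952]
tool_rot: [0.001, 0.781, -0.625, -0.001]
contact_force: [0.5, 0.8, -2.0]
gripper_width: 0.63
```

```bash
python3 - <<'E'
from tip import *
S=read_camera("side");o=get_obs();p=o["eef_pos"];q=o["tool_rot"];yaw=2*np.arctan2(q[2],q[1])+np.pi/2
print(p.round(4),(yaw+1)%np.pi-1,o["gripper_width"],o["contact_force"])
k=5;B=cv2.resize(S,None,fx=k,fy=k,interpolation=cv2.INTER_CUBIC)
h=cv2.convexHull(proj("side",world(M["flange_small"],(p[0],p[1],yaw),p[2]+.0391)).astype(np.float32))[:,0]
cv2.polylines(B,[np.round((h+.5)*k-.5).astype(int)],True,(255,0,255),1)
cv2.imwrite("pics/s17.png",B[600:1150,1400:1950])
E
```

```text
[0.4353 0.1258 0.0961] 0.22224951784047398 0.6314370513756534 [ 0.85843459  1.05303452 -1.46279188]
```

View pics/s17.png

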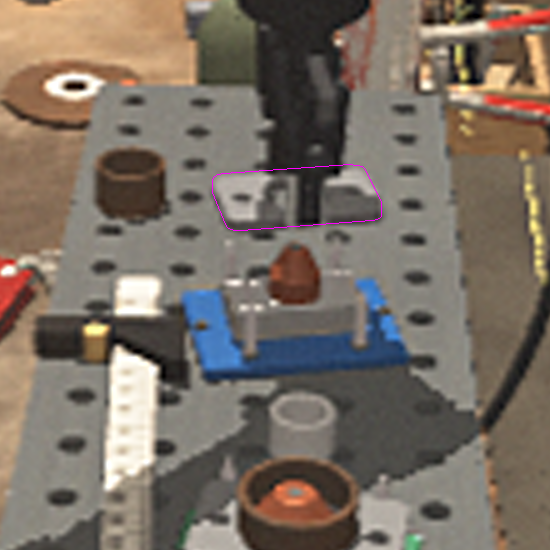

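Request:
move_arm(
  steps=[
    {"fingers": 40,"translation": [0,0,-25],"turn": 0},
    {"fingers": 40,"translation": [0,0,-10],"turn": 0},
    {"fingers": 40,"translation": [0,0,-8],"turn": 0},
    {"fingers": 40,"translation": [0,0,-6],"turn": 0},
    {"fingers": 40,"translation": [0,0,-6],"turn": 0},
    {"fingers": 40,"translation": [0,0,-3],"turn": 0},
    {"fingers": 40,"translation": [0,0,0],"turn": 0},
  ],
)

```text
t: 25.2
eef_pos: [0.4356, 0.1257, 0.0378]
tool_rot: [0.0, 0.781, -0.624, -0.0]
contact_force: [0.5, 0.2, -2.0]
gripper_width: 0.631
```

```bash
python3 - <<'E'
from tip import *
S=read_camera("side");o=get_obs();p=o["eef_pos"];print(p.round(4),o["contact_force"])
k=5;B=cv2.resize(S,None,fx=k,fy=k,interpolation=cv2.INTER_CUBIC)
cv2.imwrite("pics/s18.png",B[600:1150,1400:1950])
E
```

```text
[0.4357 0.1257 0.038 ] [ 0.0233707   0.09240658 -2.62224122]
```

View pics/s18.png

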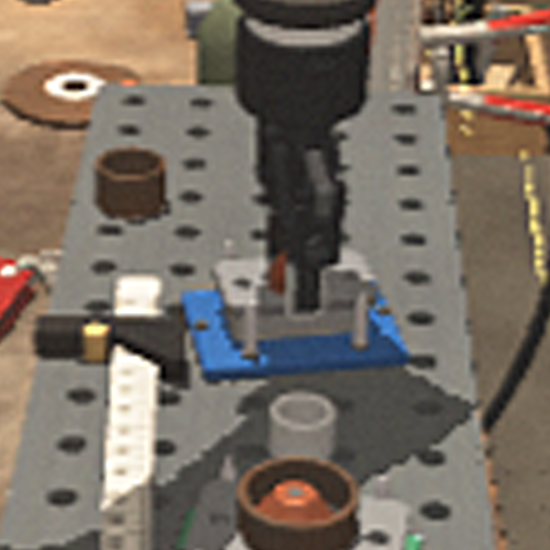

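Request:
move_arm(
  steps=[
    {"fingers": 40,"translation": [0,0,-2],"turn": 0},
    {"fingers": 58,"translation": [0,0,0],"turn": 0},
    {"fingers": 68,"translation": [0,0,0],"turn": 0},
    {"fingers": 68,"translation": [0,0,0],"turn": 0},
    {"fingers": 68,"translation": [0,0,15],"turn": 0},
    {"fingers": 66,"translation": [0,0,55],"turn": 0},
    {"fingers": 64,"translation": [-25,40,20],"turn": 0},
    {"fingers": 64,"translation": [-33,48,0],"turn": 0},
    {"fingers": 64,"translation": [-33,48,0],"turn": 0},
    {"fingers": 64,"translation": [-20,28,0],"turn": 0},
  ],
)

```text
t: 26.5
eef_pos: [0.323, 0.2922, 0.1273]
tool_rot: [-0.001, 0.782, -0.623, 0.0]
contact_force: [0.2, -0.8, -0.8]
gripper_width: 0.748
```

Request:
move_arm(
  steps=[
    {"fingers": 64,"translation": [0,0,-40],"turn": 0},
    {"fingers": 64,"translation": [0,0,-10],"turn": 0},
    {"fingers": 64,"translation": [0,0,0],"turn": 0},
    {"fingers": 64,"translation": [0,0,0],"turn": 0},
  ],
)

```text
t: 27.0
eef_pos: [0.3255, 0.2899, 0.0769]
tool_rot: [-0.001, 0.781, -0.625, 0.0]
contact_force: [0.0, -0.1, 0.0]
gripper_width: 0.746
```

```bash
python3 - <<'E'
from tip import *
S=read_camera("side");o=get_obs();p=o["eef_pos"];q=o["tool_rot"];yaw=2*np.arctan2(q[2],q[1])+np.pi/2;print(p.round(4),o["gripper_width"],o["contact_force"])
k=5;B=cv2.resize(S,None,fx=k,fy=k,interpolation=cv2.INTER_CUBIC)
box("side",p,yaw,o["gripper_width"]*85.4,p[2]+.043,B,k)
h=cv2.convexHull(proj("side",world(M["collar_small"],(.3245,.290,0),.046)).astype(np.float32))[:,0]
cv2.polylines(B,[np.round((h+.5)*k-.5).astype(int)],True,(0,0,255),1)
cv2.imwrite("pics/s19.png",B[550:1150,1350:1950])
E
```

```text
[0.3256 0.2899 0.077 ] 0.7510222695086738 [-0.46519633  0.0634403   0.95332242]
```

View pics/s19.png

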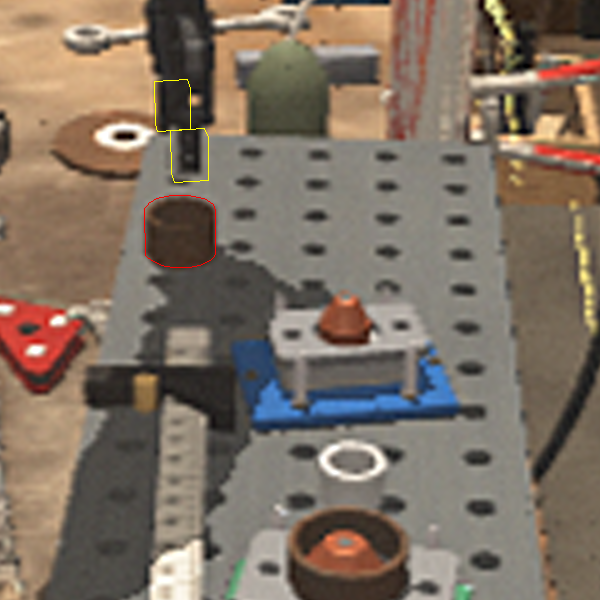

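Request:
move_arm(
  steps=[
    {"fingers": 64,"translation": [-1,0,-25],"turn": 0},
    {"fingers": 64,"translation": [0,0,-20],"turn": 0},
    {"fingers": 64,"translation": [0,0,-14],"turn": 0},
    {"fingers": 64,"translation": [0,0,0],"turn": 0},
    {"fingers": 50,"translation": [0,0,0],"turn": 0},
    {"fingers": 40,"translation": [0,0,0],"turn": 0},
    {"fingers": 38,"translation": [0,0,0],"turn": 0},
    {"fingers": 38,"translation": [0,0,0],"turn": 0},
  ],
  newtons=40,
)

```text
t: 28.05
eef_pos: [0.3242, 0.2899, 0.0179]
tool_rot: [-0.001, 0.781, -0.625, 0.0]
contact_force: [-1.7, -0.7, 6.6]
gripper_width: 0.554
```

```bash
python3 - <<'E'
from tip import *
S=read_camera("side");o=get_obs();p=o["eef_pos"];print(p.round(4),o["gripper_width"]*85.4,o["contact_force"])
k=5;B=cv2.resize(S,None,fx=k,fy=k,interpolation=cv2.INTER_CUBIC)
h=cv2.convexHull(proj("side",world(M["collar_small"],(p[0],p[1],0),.046)).astype(np.float32))[:,0]
cv2.polylines(B,[np.round((h+.5)*k-.5).astype(int)],True,(0,0,255),1)
cv2.imwrite("pics/s20.png",B[650:950,1350:1800])
E
```

```text
[0.3241 0.2899 0.0179] 47.5847631105936 [-0.84703444 -2.26999461  6.35779785]
```

View pics/s20.png

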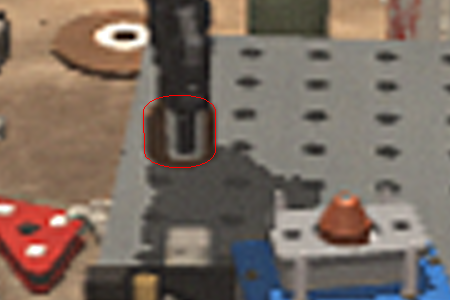

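Request:
move_arm(
  steps=[
    {"fingers": 38,"translation": [0,0,20],"turn": 0},
    {"fingers": 38,"translation": [0,0,50],"turn": 0},
    {"fingers": 38,"translation": [0,0,45],"turn": 0},
    {"fingers": 38,"translation": [33,-48,0],"turn": 0},
    {"fingers": 38,"translation": [33,-48,0],"turn": 0},
    {"fingers": 38,"translation": [30,-45,0],"turn": 0},
    {"fingers": 38,"translation": [15.5,-23.5,0],"turn": 0},
    {"fingers": 38,"translation": [0,0,-25],"turn": 0},
    {"fingers": 38,"translation": [0,0,0],"turn": 0},
    {"fingers": 38,"translation": [0,0,0],"turn": 0},
  ],
)

```text
t: 29.35
eef_pos: [0.4352, 0.1258, 0.1076]
tool_rot: [-0.0, 0.781, -0.624, 0.0]
contact_force: [0.6, -0.0, -0.8]
gripper_width: 0.556
```

```bash
python3 - <<'E'
from tip import *
S=read_camera("side");o=get_obs();p=o["eef_pos"];print(p.round(4),o["gripper_width"]*85.4,o["contact_force"])
k=5;B=cv2.resize(S,None,fx=k,fy=k,interpolation=cv2.INTER_CUBIC)
h=cv2.convexHull(proj("side",world(M["collar_small"],(p[0],p[1],0),p[2]+.0281)).astype(np.float32))[:,0]
cv2.polylines(B,[np.round((h+.5)*k-.5).astype(int)],True,(0,0,255),1)
cv2.imwrite("pics/s21.png",B[600:1150,1400:1950])
E
```

```text
[0.4354 0.1259 0.1078] 47.25377874212263 [ 0.34866207 -0.34956224 -1.03344958]
```

View pics/s21.png

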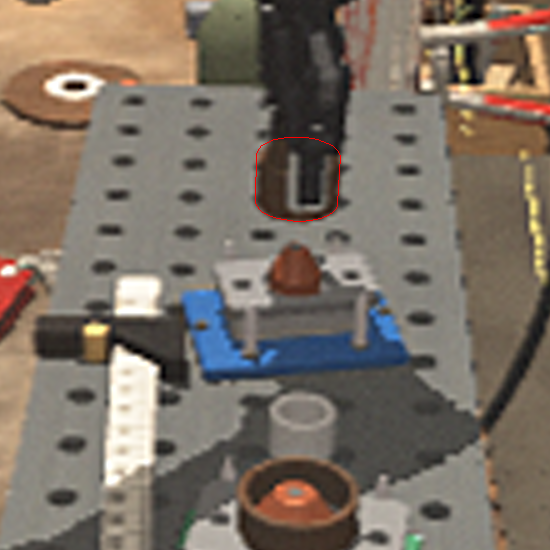

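Well aligned over the plug; lowering.

Request:
move_arm(
  steps=[
    {"fingers": 38,"translation": [0,0,-20],"turn": 0},
    {"fingers": 38,"translation": [0,0,-12],"turn": 0},
    {"fingers": 38,"translation": [0,0,-10],"turn": 0},
    {"fingers": 38,"translation": [0,0,-8],"turn": 0},
    {"fingers": 38,"translation": [0,0,0],"turn": 0},
  ],
)

```text
t: 30.02
eef_pos: [0.435, 0.1253, 0.0566]
tool_rot: [0.0, 0.781, -0.624, -0.0]
contact_force: [-0.1, -1.1, -0.7]
gripper_width: 0.553
```

Release and retreat well clear so both cameras see everything.

Request:
move_arm(
  steps=[
    {"fingers": 38,"translation": [0,0,-1.5],"turn": 0},
    {"fingers": 55,"translation": [0,0,0],"turn": 0},
    {"fingers": 64,"translation": [0,0,0],"turn": 0},
    {"fingers": 64,"translation": [0,0,15],"turn": 0},
    {"fingers": 64,"translation": [0,0,50],"turn": 0},
    {"fingers": 64,"translation": [0,20,50],"turn": 0},
    {"fingers": 64,"translation": [0,60,0],"turn": 0},
    {"fingers": 64,"translation": [0,60,0],"turn": 0},
    {"fingers": 64,"translation": [0,60,0],"turn": 0},
    {"fingers": 64,"translation": [0,60,0],"turn": 0},
  ],
)

```text
t: 31.28
eef_pos: [0.4353, 0.387, 0.1718]
tool_rot: [-0.001, 0.781, -0.625, 0.0]
contact_force: [0.3, -0.1, 0.1]
gripper_width: 0.748
```

Request:
move_arm(
  steps=[
    {"fingers": 64,"translation": [0,60,0],"turn": 0},
    {"fingers": 64,"translation": [0,50,0],"turn": 0},
    {"fingers": 64,"translation": [0,0,0],"turn": 0},
    {"fingers": 64,"translation": [0,0,0],"turn": 0},
  ],
)

```text
t: 31.78
eef_pos: [0.4353, 0.4947, 0.1709]
tool_rot: [0.0, 0.781, -0.625, 0.0]
contact_force: [-0.2, -1.0, -1.0]
gripper_width: 0.746
```

```bash
python3 - <<'E'
from ov import *
S=read_camera("side");T=read_camera("top");o=get_obs();print(o["t"],o["eef_pos"].round(4),o["joint_vel"].round(3))
J={"jig_small":(.4357,.1255,.221),"jig_large":(.439,-.1197,-.142)}
F=dict(flange_small=(*J["jig_small"],.076),collar_small=(*J["jig_small"],.084),flange_large=(*J["jig_large"],.076),collar_large=(*J["jig_large"],.084),blank=(.4646,-.397,.005,.046),sleeve=(.443,.003,0,.046),tube_offcut=(.4745,-.2869,.077+1.571*2,.046))
F["tube_offcut"]=(.4745,-.2869,.077,.046)
overlay(T,S,{},F,"z")
E
```

```text
31.875 [0.436  0.4936 0.1708] [ 0.006 -0.    -0.001  0.004 -0.001 -0.002 -0.003]
```

View pics/z_side0.png

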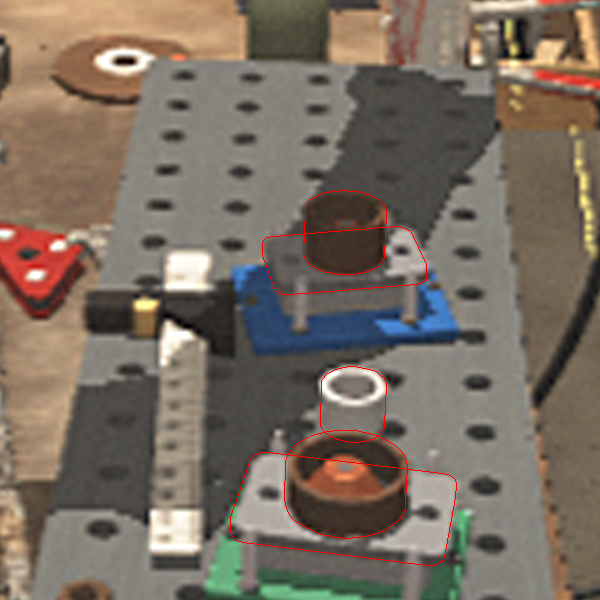

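View pics/z_top1.png

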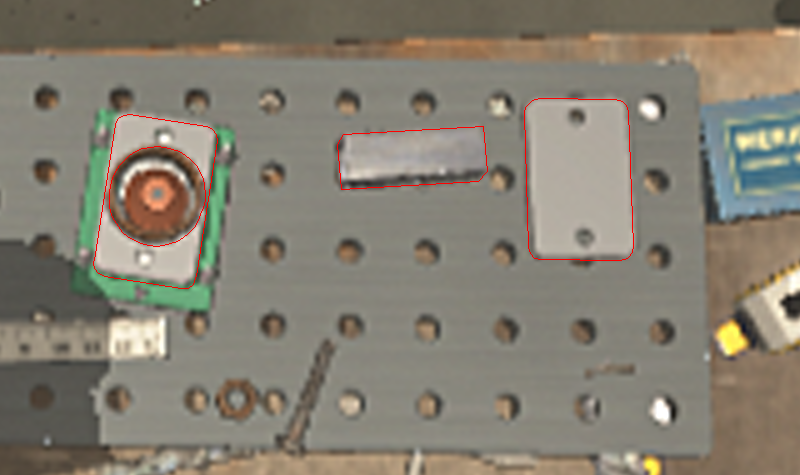

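View pics/z_top0.png

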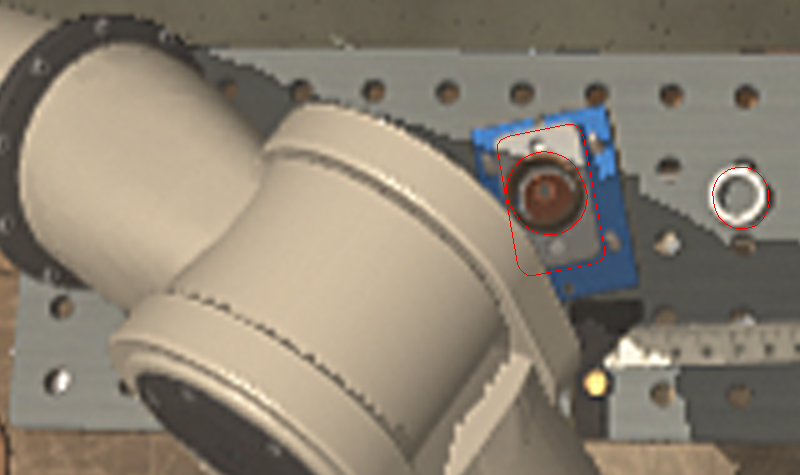

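View pics/z_side1.png

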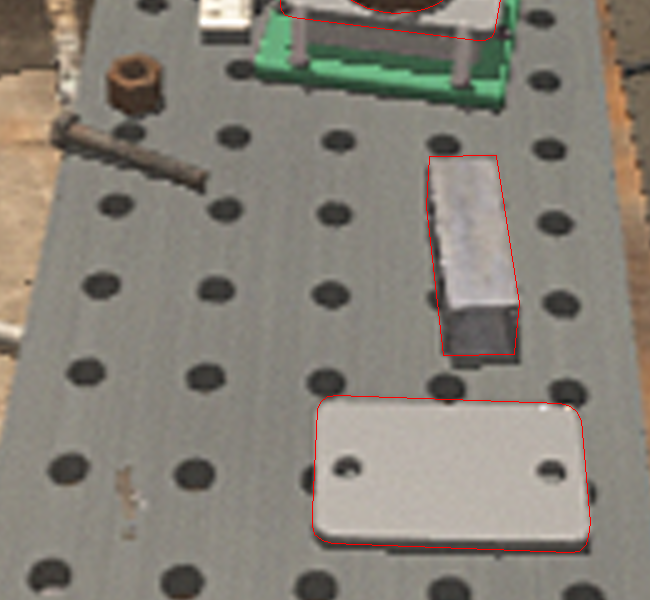

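```bash
python3 -c "
from station import *
print(hand_in())"
```

```text
the job is handed in; nothing more can be done
None
```

I loaded both jigs and handed the job in at about 32 s of robot time. In each jig the matching flange lies flat on its seat between the pins, and the collar of the same size stands on it over the plug.

**Last checks:** before hand-in I drew outlines at the nominal seated poses over new side and top pictures. Flanges and collars matched to about 1–2 mm, at seated height and upright. The blank, sleeve and offcut were where they started. The gripper was open and the arm stood clear and still.

**What disagreed or was limited:**
- **Fingertip position:** the fingertips touched the plate with the reported TCP near z = 0, about 46 mm lower than the tips. At most about 13 mm of this is explained by the open fingers standing farther back. I used the offset I felt by contact, and it agreed with the pictures.
- **Position networks:** the origins from `place_of` were up to about 13 mm off. I used outline and colour fits from both cameras instead.
- **Small jig, top view:** the arm hid one corner of the small flange in the last top picture, so that corner was checked from the side only.

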